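# Tuck a hinge leaf under the lapped edge of a box lid at the tack-welding slide

### The arm

A 7-joint arm with a two-finger parallel gripper is mounted at the origin on a cart in front of the work surface, level with it; the furniture and walls round the work are solid. World frame = base frame: x ahead of the robot, y to its left, z up, the work surface at z = 0. Lengths are in m, angles in rad, forces in N, time in s.
With the tool pointing down it reaches from about 0.425 to 0.875 m from the base axis. Payload 8.4 kg.
Tool frame: the origin (TCP) lies on the centre line of the jaws, within the pads' length; the fingertips stand 11 mm ahead of it and the grasp point (between the pads) lies 8 mm behind it; z points along the fingers, x is the direction in which the jaws open and shut, and the axes are right-handed (so a half turn about z gives the same grasp; the last joint's range is limited). The gripper opens to 85 mm and grips with 20 to 120 N. Pads are 22 mm wide; open, the fingers measure 114 mm over their backs; the gripper's body (76 mm by 85 mm) begins 54 mm behind the grasp point. The pads swing forward as they close: fully open they stand 13 mm farther back than shut.
Start: joints at [-1.273, 0.333, 0.04, 1.465, -0.013, 1.343, -0.059], TCP at [0.251, 0.599, 0.242] pointing down, gripper open.
Joint ranges: [-2.58, 2.58], [-0.38, 2.09], [-1.3, 1.39], [0.25, 2.4], [-1.5, 4.64], [0.08, 2.09], [-2.65, 2.65]. Speed limits (rad/s): [2.22, 2.22, 2.79, 2.79, 3.14, 3.14, 3.14].

### API

Orientations are given as [roll, pitch, yaw] about the fixed x, y, z axes, in that order (R = Rz(yaw) Ry(pitch) Rx(roll)).
In Python, from rig import read_state, camera, close_job gives the robot as it stands. The module is installed in compiled form; this text tells all that it offers.
- The arm moves only by the shell command python3 -m handwheel 'ROWS' [OPENING]. ROWS is JSON, a list of rows, each an object with "linear": the shift along the tool's x, y, z in units of 50 mm (1.0 is 50 mm), a list of three; "twist": the turn about the tool's z in units of 6 degrees (1.0 is 6 degrees). A call has 1 to 8 rows; each row shifts and turns the pose as measured when the row begins, along the tool's axes as they then stand; what a row does not reach is not made up. A row lasts 1/8 s, in which the tool goes at most 62.5 mm and 10.7 degrees, less where a joint would pass 70% of its speed; a pose out of reach is approached as far as the arm can. A call is refused whole if a number of a shift passes 1 or a number of a turn 1, either way. A call with a gripper value outside its range is refused whole. OPENING is the closure, from 0 (fully open) to 1 (shut), set as the call begins (- or left out, the last holds). The fingers move at their own pace and stop on an object; the grip force is fixed at half the most. Time passes only in rows, so rows that do not move let the fingers close. It gives the time, the measured TCP pose, the force and the opening at its end, in the units of the state.
- read_state(): the state, without advancing time (a new reading comes with each control period).
- camera(name): name is "side" or "top"; returns a dict with "color" (420x560x3 uint8, red, green, blue), "fx", "fy", "cx", "cy" (pixels), "D" ([k1, k2, p1, p2, k3] as OpenCV has them; the pictures are not rectified), "R" (3x3) and "t" (3): a world point X has camera coordinates R X + t. Camera axes: x right, y down, z forward; pixel columns grow to the right and rows downward; lengths in m; the calibration is good to about 2 mm. A picture is of the moment at which its call begins. There is no depth.
- close_job(): hands the job in, once; it reports no verdict.
The state is a dict: "t": time; "joint_pos": joint angles; "qvel": joint speeds; "tau": joint torques, N m; "eef_pos": TCP position; "ee_rot": TCP orientation; "ft_force": force on the tool from outside, world axes, zero at the start; "moment": the same for the moment, N m; "grip_width": finger opening in m.
Only numpy, scipy, OpenCV 4.12 (cv2) and the standard library are available. Lean on these libraries where they do the work, as an engineer would, in place of code of your own. Each camera call takes 0.05 s, during which the arm holds its last target.

### The job

The brass lid panel on the tack-welding slide is to get its hinge: push the carrier along its rails by the black knob until it clicks into the next station, where the copper electrode stands over the middle of the lid. Then take the hinge bar that has the thin leaf (not the plain bar) and slide the leaf, square and centred, under the lapped strip of the lid until it meets the stop, without prying the lap up. Finish still holding the hinge bar in the gripper, pressed firmly flat on the panel as for the weld, do not let go, and leave the other things on the bench alone.

Things in the scene. Friction and masses are not known exactly. Their poses are not given: they have to be found in the camera images.
- slide_base: Tack-welding slide, fixed: grey base plate, x -61 to 91, y -131 to 192 mm, 8 thick; end blocks 30 mm high, rods along y. Origin on the bench top below the lid's middle in the weld station; x points away from the robot to the electrode head (67 mm high at x 66 to 86, y -22 to 28; its copper tip ends at x = 14 mm, 52 mm above the bench), y to the robot's left along the rails.
- carrier (a joint): Travel of the aluminium carrier along the rails (m), growing to the robot's right (slide base's -y). A sprung ball snaps into three notches: 0 (loading), 0.080 (weld station, the next one), 0.140 (unloading). Starts between 0 and 0.045. Sliding takes about 2 N, getting in or out of a notch about 6 N; a notch pulls the carrier in from 1.5 mm away.
- push_knob (a point): The black upright knob on the carrier's left wing, 16 mm in diameter and 30 mm high; this point is on its axis at half height, 50 mm above the bench; the wing's top is 35 mm above the bench. It moves with the carrier. Axes as the slide base.
- lap_stop (a point): Middle of the foot of the stop (5 mm high packing strip along y, riveted on the brass lid panel), on the panel's top face, 39 mm above the bench. The panel is 102 x 98 x 4 mm, fixed on the carrier. The lapped strip, 78 mm wide along y and 2 mm thick, reaches from here 32 mm in -x, 5 mm clear above the panel. Axes as the slide base. The middle of the leaf's edge belongs here.
- lap_mouth (a point): Point on the panel's top face below the free front edge of the lap, 32 mm in front (-x) of the stop. The lap's front 9 mm are flared up, so that the mouth is about 8 mm high; the flare's top is 11 mm above the panel.
- lap (a joint): Lift of the lapped strip (rad) about its riveted back edge: 0 lying at rest, 0.15 is about 5 mm up at its front edge. Springs back (0.8 N m/rad).
- hinge_bar: The hinge bar: brass, a bar 12 (x) x 64 (y) x 28 (z) mm with rounded top, and at its foot a thin flat leaf that stands out 56 mm in +x, 64 mm wide and 3 mm thick. Lies flat on the bench, leaf down, 160 g or so. Origin under the middle of the bar; x points along the leaf.
- hinge_bar_center (a point): Centre of the hinge bar's upright bar, 14 mm above its underside; axes as the hinge bar. The bar is 12 mm thick along x (gripped from above with one finger over the leaf, whose top is 3 mm above the underside).
- leaf_edge (a point): Middle of the leaf's front edge, on its underside, 62 mm in +x from the hinge bar's origin.
- plain_bar: A plain length of the same bar, 12 x 64 x 28 mm, without a leaf; not to be used. Origin under its centre.
- borax_cone: Pale round tablet, 43 mm across and 15 mm high, to be left alone. Origin under its centre.
- ring_clamp: Turned wooden ring clamp lying on the bench, 114 x 25 x 22 mm, to be left alone. Origin under its centre.
- scriber: Thin steel scriber lying behind the slide, 8 x 103 x 7 mm, to be left alone. Origin under its centre.

How it is judged:
On the way, in this order (a step that is already met when the one before it is completed fails the run):
1. the carrier sits in the weld station's notch (0.080 +- 0.003) (value of joint carrier between 0.077 and 0.083 m), for 0.3 s.
2. the leaf is at least 15 mm under the lap, carrier still in the station (all of step 1 and x of leaf_edge in the frame of lap_stop above -0.017 m and y of leaf_edge in the frame of lap_stop between -0.012 and 0.012 m and z of leaf_edge in the frame of lap_stop between -0.002 and 0.004 m), for 0.2 s.
At the end, for the whole second after the job is handed in: Carrier at 0.080 +- 0.003 m; leaf edge within 4 mm of the stop, 7 mm of the middle and 2 mm of the panel's top, square to 0.06 rad, level to 0.04 rad; lap lifted under 0.05 rad; the hinge bar at rest, still held by the fingers (over 3 N) and pressed on the panel with over 6 N (all of step 1 and x of leaf_edge in the frame of lap_stop between -0.004 and 0.003 m and y of leaf_edge in the frame of lap_stop between -0.007 and 0.007 m and z of leaf_edge in the frame of lap_stop between -0.002 and 0.002 m and angle between the x axis of hinge_bar and the x axis of lap_stop, either way round below 0.06 rad and angle between hinge_bar's own z axis and vertical below 0.04 rad and value of joint lap below 0.05 rad and contact force between hinge_bar and carrier_c0 above 6 N and contact force between the fingers and hinge_bar above 3 N and linear speed of hinge_bar below 0.02 m/s); the arm keeps its last pose, push and grip.
It fails at once if the lap was pried up by more than 0.15 rad (about 5 mm at its front edge) (value of joint lap above 0.15 rad).
It fails at once if the plain bar was moved more than 15 mm (distance of plain_bar from where it was at the start of the episode above 0.015 m).
It fails at once if the borax cone was moved more than 15 mm (distance of borax_cone from where it was at the start of the episode above 0.015 m).
It fails at once if the ring clamp was moved more than 15 mm (distance of ring_clamp from where it was at the start of the episode above 0.015 m).
It fails at once if the scriber was moved more than 15 mm (distance of scriber from where it was at the start of the episode above 0.015 m).
It also fails if it takes over 54 s, if anything falls off the work surface, if the arm or the gripper's body presses on something with over 40 N, if the wrist force passes 120 N, or if a joint passes its speed limit or range.

## Working session

There is one attempt and no reset: what is moved stays moved. The work goes in short steps, Python scripts to look and compute and a shell command to move; the robot and the scene stay as the last step left them, time stands still between calls to the robot, and variables do not carry over. Pictures are saved under pics/ and viewed, and the job is handed in when it is done.

```bash
mkdir -p pics; python3 - <<'E'
from rig import read_state, camera
import cv2,json,numpy as np
s=read_state();print(s)
for n in("side","top"):
    c=camera(n);cv2.imwrite(f"pics/{n}0.png",c["color"][:,:,::-1])
    print(n,c["fx"],c["fy"],c["cx"],c["cy"],c["D"],c["R"],c["t"])
E
```

```text
{'t': 0.0, 'joint_pos': array([-1.27318854,  0.33391761,  0.03982063,  1.46626092, -0.01343509,
        1.34329128, -0.05847942]), 'qvel': array([ 0.0017939 , -0.00109468,  0.00054211,  0.00034906,  0.00120232,
       -0.00034355,  0.00065048]), 'tau': array([ 4.59018011e-04, -6.58583164e+01,  1.36547707e+00, -4.05543101e+01,
        1.66176556e-02,  1.28732159e-02, -1.64356720e-05]), 'eef_pos': array([0.25102597, 0.59910241, 0.24142123]), 'ee_rot': array([3.14153436e+00, 1.61116188e-03, 1.17403429e+00]), 'ft_force': array([-0.50250936, -0.45229402,  1.10175488]), 'moment': array([ 0.01722149, -0.00346728,  0.03759238]), 'grip_width': 0.08554362801088186}
side 479.54278184925266 479.54278184925266 282.9294624995874 212.60636773469807 [0.04821403 0.         0.         0.         0.        ] [[ 0.24247567 -0.9701311   0.00715554]
 [-0.40815905 -0.10870133 -0.90641614]
 [ 0.8801203   0.21686326 -0.42232521]] [-0.20960594  0.28894255  0.8494587 ]
top 389.9837826135591 389.9837826135591 277.3621419301868 207.8318690190833 [-0.11427216  0.          0.          0.          0.        ] [[-0.00281245 -0.99995438  0.00912882]
 [-0.99617551  0.00200437 -0.08735174]
 [ 0.08732945 -0.00933957 -0.9961357 ]] [-0.05465196  0.56157376  0.9694311 ]
```

View pics/side0.png

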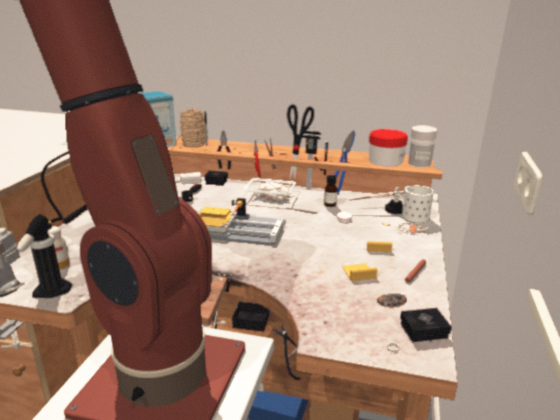

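View pics/top0.png

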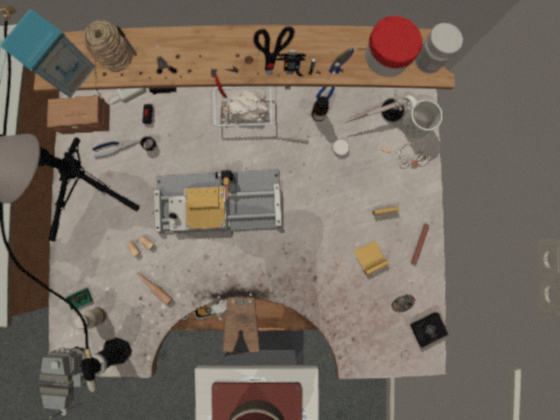

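```bash
python3 - <<'E'
import cv2
t=cv2.imread("pics/top0.png");s=cv2.imread("pics/side0.png")
cv2.imwrite("pics/top_slide.png",cv2.resize(t[160:240,145:295],None,fx=5,fy=5,interpolation=cv2.INTER_CUBIC))
cv2.imwrite("pics/top_bars.png",cv2.resize(t[190:290,340:440],None,fx=6,fy=6,interpolation=cv2.INTER_CUBIC))
cv2.imwrite("pics/side_slide.png",cv2.resize(s[190:290,180:300],None,fx=6,fy=6,interpolation=cv2.INTER_CUBIC))
cv2.imwrite("pics/side_bars.png",cv2.resize(s[230:290,330:430],None,fx=7,fy=7,interpolation=cv2.INTER_CUBIC))
E
```

```text
(no output)
```

View pics/top_slide.png

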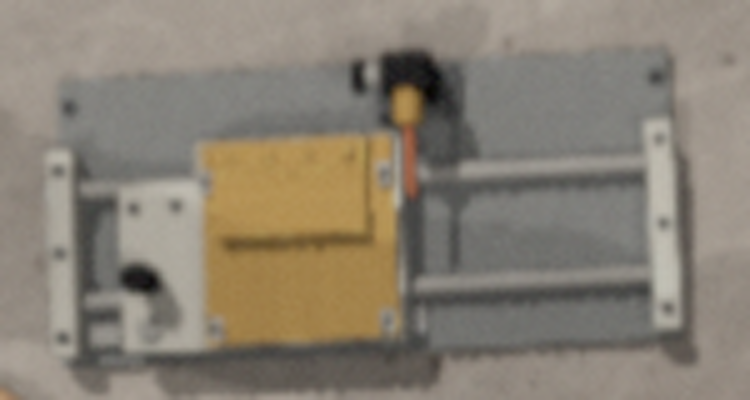

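View pics/top_bars.png

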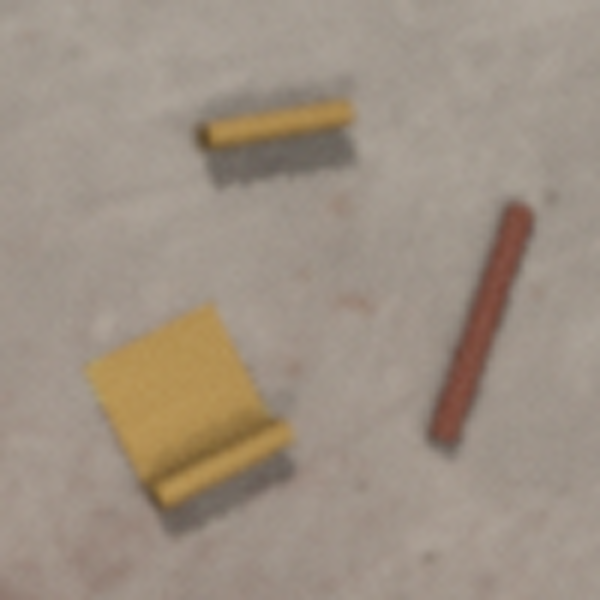

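View pics/side_slide.png

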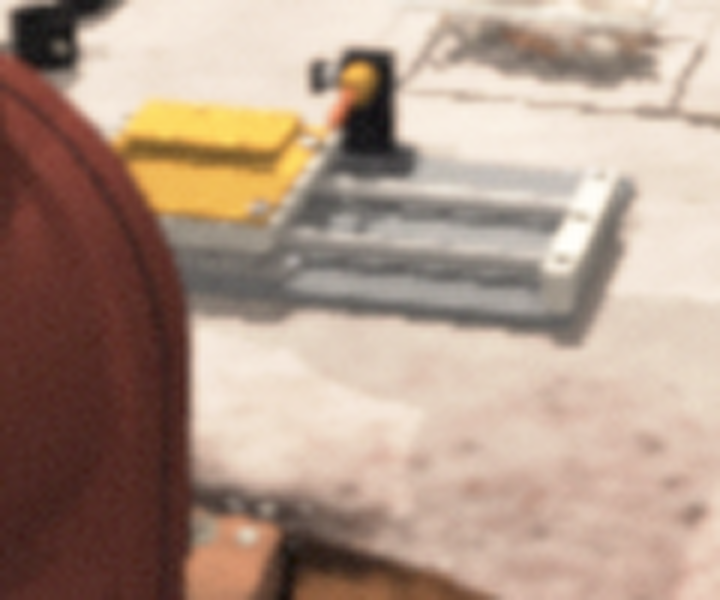

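View pics/side_bars.png

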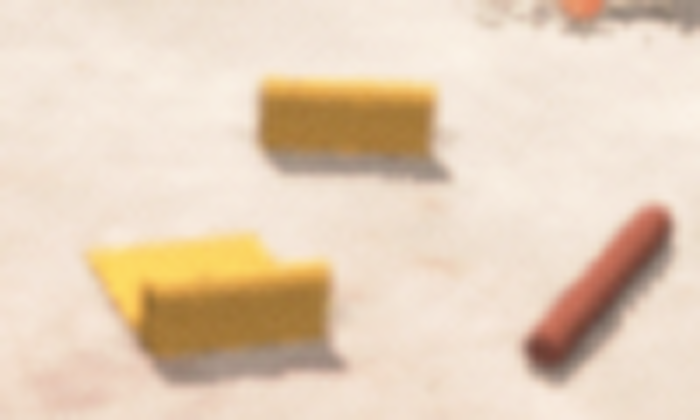

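```bash
cat > h.py <<'E'
import cv2,numpy as np
from rig import read_state,camera
def ray(c,uv):
    K=np.array([[c["fx"],0,c["cx"]],[0,c["fy"],c["cy"]],[0,0,1]])
    p=cv2.undistortPoints(np.array(uv,float).reshape(-1,1,2),K,np.array(c["D"],float)).reshape(-1,2)
    R=np.array(c["R"]);t=np.array(c["t"])
    d=np.c_[p,np.ones(len(p))]@R   # R^T d
    return -R.T@t,d
def onz(c,uv,z):
    o,d=ray(c,uv); return o+d*((z-o[2])/d[:,2])[:,None]
def tri(c1,u1,c2,u2):
    o1,d1=ray(c1,[u1]);o2,d2=ray(c2,[u2]);d1=d1[0]/np.linalg.norm(d1);d2=d2[0]/np.linalg.norm(d2)
    A=np.c_[d1,-d2];s=np.linalg.lstsq(A,o2-o1,rcond=None)[0]
    a=o1+s[0]*d1;b=o2+s[1]*d2;return (a+b)/2,np.linalg.norm(a-b)
def proj(c,X):
    K=np.array([[c["fx"],0,c["cx"]],[0,c["fy"],c["cy"]],[0,0,1]])
    r,_=cv2.Rodrigues(np.array(c["R"]))
    return cv2.projectPoints(np.array(X,float).reshape(-1,3),r,np.array(c["t"],float),K,np.array(c["D"],float))[0].reshape(-1,2)
def brass(c,lo=(15,110,110),hi=(30,255,255)):
    return cv2.inRange(cv2.cvtColor(c["color"],cv2.COLOR_RGB2HSV),lo,hi)
E
python3 - <<'E'
from h import *
np.set_printoptions(precision=4,suppress=True)
c=camera("top");m=brass(c)
cn,_=cv2.findContours(m,cv2.RETR_EXTERNAL,cv2.CHAIN_APPROX_NONE)
for k in cn:
    if cv2.contourArea(k)>60:
        r=cv2.minAreaRect(k);b=cv2.boxPoints(r);print(cv2.contourArea(k),r,b.tolist())
        ap=cv2.approxPolyDP(k,3,True).reshape(-1,2);print(" poly",ap.tolist())
# slide plate corners etc from crop px /5 + offset
f=lambda a:[(x/5+145-.4,y/5+160-.4) for x,y in a]
print("plate far corners z8",onz(c,f([(60,78),(668,50)]),.008))
print("endblock L z30",onz(c,f([(46,152),(75,150),(78,355),(55,355)]),.030))
print("endblock R z30",onz(c,f([(643,122),(672,118),(682,328),(655,328)]),.030))
print("knob top z65",onz(c,f([(140,278)]),.065))
print("panel corners z39",onz(c,f([(199,142),(396,132),(400,338),(208,348)]),.039))
print("lap z~46-50",onz(c,f([(222,243),(372,238)]),.048))
print("tip z52",onz(c,f([(411,193)]),.052))
E
```

```text
584.5 ((370.8754577636719, 257.2664794921875), (26.823532104492188, 24.941177368164062), 61.927513122558594) [[353.5605773925781, 251.3010711669922], [375.5674743652344, 239.56405639648438], [388.1903381347656, 263.23187255859375], [366.1834411621094, 274.9689025878906]]
 poly [[374, 241], [355, 251], [367, 274], [387, 263]]
67.0 ((385.6519775390625, 210.33599853515625), (3.9354801177978516, 23.523435592651367), 79.69515228271484) [[373.7279968261719, 210.50399780273438], [396.8719787597656, 206.29598999023438], [397.5759582519531, 210.16799926757812], [374.4319763183594, 214.37600708007812]]
 poly [[397, 207], [374, 212], [393, 211]]
1319.0 ((204.71539306640625, 207.87692260742188), (39.55012130737305, 37.164913177490234), 86.8201675415039) [[185.0646209716797, 189.1630859375], [222.1723175048828, 187.10153198242188], [224.3661651611328, 226.59075927734375], [187.2584686279297, 228.65231323242188]]
 poly [[222, 188], [186, 190], [187, 222], [191, 228], [220, 226], [224, 220], [223, 202], [218, 193]]
66.5 ((41.5, 82.5), (11.0, 15.0), 90.0) [[34.0, 77.0], [49.0, 77.0], [49.0, 88.0], [
[... 2442 characters left out ...]
203, 83], [213, 80], [208, 65], [218, 70], [223, 82], [242, 82], [253, 75], [262, 81], [259, 77], [266, 74], [262, 69], [264, 56], [250, 47]]
plate far corners z8 [[ 0.6499  0.262   0.008 ]
 [ 0.6634 -0.0586  0.008 ]]
endblock L z30 [[0.6076 0.2615 0.03  ]
 [0.6086 0.2463 0.03  ]
 [0.5034 0.2423 0.03  ]
 [0.5034 0.2542 0.03  ]]
endblock R z30 [[ 0.622  -0.0455  0.03  ]
 [ 0.6241 -0.0603  0.03  ]
 [ 0.5169 -0.065   0.03  ]
 [ 0.5169 -0.0514  0.03  ]]
knob top z65 [[0.5403 0.2018 0.065 ]]
panel corners z39 [[0.6112 0.1798 0.039 ]
 [0.6159 0.0794 0.039 ]
 [0.5118 0.0764 0.039 ]
 [0.5068 0.1733 0.039 ]]
lap z~46-50 [[0.5589 0.1651 0.048 ]
 [0.5613 0.0897 0.048 ]]
tip z52 [[0.5834 0.0699 0.052 ]]
```

```bash
python3 - <<'E'
from h import *
np.set_printoptions(precision=4,suppress=True)
c=camera("top");s=camera("side")
f=lambda a:[(x/6+340-.42,y/6+190-.42) for x,y in a]
g=lambda a:[(x/7+330-.43,y/7+230-.43) for x,y in a]
L=onz(c,f([(87,369),(211,303)]),.003);print("leaf edge top",L,np.linalg.norm(L[0]-L[1]),L.mean(0))
d=L[0]-L[1];print("yaw",np.arctan2(d[1],d[0])-np.pi/2)
B=onz(c,f([(158,495),(288,430)]),.027);print("bar",B,np.linalg.norm(B[0]-B[1]),B.mean(0))
d=B[0]-B[1];print("yaw",np.arctan2(d[1],d[0])-np.pi/2)
Ls=onz(s,g([(87,252),(256,234)]),.003);print("side leaf",Ls,Ls.mean(0))
Bs=onz(s,g([(152,352),(325,340)]),.0);print("side bar near foot",Bs,Bs.mean(0))
Bt=onz(s,g([(150,285),(328,268)]),.027);print("side bar top",Bt,Bt.mean(0))
P=onz(c,f([(208,133),(352,112)]),.027);print("plain",P.mean(0))
E
```

```text
leaf edge top [[ 0.4501 -0.2554  0.003 ]
 [ 0.4782 -0.3105  0.003 ]] 0.06190088693038385 [ 0.4641 -0.283   0.003 ]
yaw 0.47251531001058655
bar [[ 0.3973 -0.2801  0.027 ]
 [ 0.424  -0.3366  0.027 ]] 0.06251550869517176 [ 0.4106 -0.3083  0.027 ]
yaw 0.4419386345640115
side leaf [[ 0.4482 -0.2546  0.003 ]
 [ 0.4759 -0.3112  0.003 ]] [ 0.462  -0.2829  0.003 ]
side bar near foot [[ 0.3943 -0.2839  0.    ]
 [ 0.4169 -0.3398  0.    ]] [ 0.4056 -0.3119  0.    ]
side bar top [[ 0.3927 -0.2817  0.027 ]
 [ 0.4189 -0.3384  0.027 ]] [ 0.4058 -0.31    0.027 ]
plain [ 0.5551 -0.3362  0.027 ]
```

```bash
python3 -m handwheel '[{"linear":[-0.5,0.9,0.2],"twist":0},{"linear":[-0.5,0.9,0.2],"twist":0},{"linear":[-0.5,0.9,0.2],"twist":0},{"linear":[-0.5,0.9,0.2],"twist":0},{"linear":[-0.5,0.9,0.2],"twist":0},{"linear":[-0.5,0.9,0.2],"twist":0},{"linear":[-0.5,0.9,0.2],"twist":0},{"linear":[0,0,0],"twist":1}]' 1
```

```text
t: 1.25
eef_pos: [0.48, 0.3076, 0.1687]
ee_rot: [-3.141, 0.0, 1.07]
ft_force: [0.2, 0.8, 1.0]
grip_width: 0.0001
```

```bash
python3 -m handwheel '[{"linear":[0,0,0],"twist":1},{"linear":[0,0,0],"twist":1},{"linear":[0,0,0],"twist":1},{"linear":[0,0,0],"twist":1},{"linear":[0,0,0],"twist":1},{"linear":[0,0,0],"twist":1},{"linear":[0,0,0],"twist":1},{"linear":[0,0,0],"twist":1}]' 1
```

```text
t: 2.25
eef_pos: [0.4803, 0.3059, 0.1681]
ee_rot: [3.141, 0.002, 0.201]
ft_force: [-0.4, -0.4, -0.0]
grip_width: 0.0001
```

```bash
python3 -m handwheel '[{"linear":[0,0,0],"twist":0.8},{"linear":[0,0,0],"twist":0.7},{"linear":[0.55,0.65,0],"twist":0},{"linear":[0.55,0.65,0],"twist":0},{"linear":[0,0,0],"twist":0}]' 1
python3 - <<'E'
from h import *
for n in("side","top"):
    c=camera(n);cv2.imwrite(f"pics/{n}1.png",c["color"][:,:,::-1]); print(proj(c,[read_state()["eef_pos"]]))
    cr=c["color"][160:260,130:300] if n=="top" else c["color"][150:300,150:350]
    cv2.imwrite(f"pics/{n}1z.png",cv2.resize(cr[:,:,::-1],None,fx=4,fy=4,interpolation=cv2.INTER_CUBIC))
E
```

```text
t: 2.88
eef_pos: [0.5385, 0.2422, 0.1679]
ee_rot: [3.141, 0.002, 0.039]
ft_force: [-0.6, 0.0, 0.1]
grip_width: 0.0002
[[166.76662552 172.42080716]]
[[141.13551502 213.74035645]]
```

View pics/top1z.png

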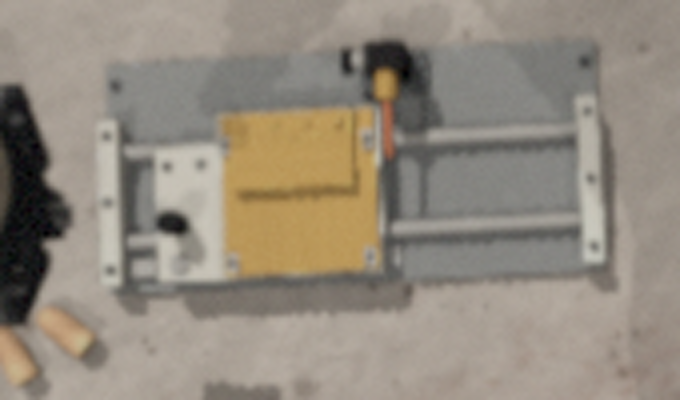

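View pics/side1z.png

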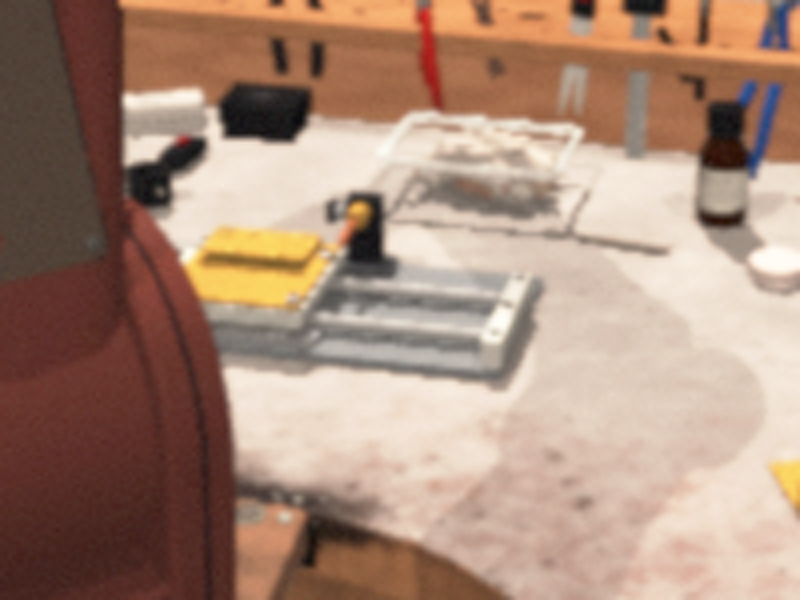

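```bash
python3 -m handwheel '[{"linear":[0,0,0.8],"twist":0},{"linear":[0,0,0.8],"twist":0},{"linear":[0,0,0.7],"twist":0},{"linear":[0,0,0],"twist":0}]' 1
python3 -m handwheel '[{"linear":[0,0.2,0],"twist":0},{"linear":[0,0.1,0],"twist":0},{"linear":[0,0,0],"twist":0}]' 1
python3 - <<'E'
from h import *
for n in("top",):
    c=camera(n)
    cr=c["color"][160:260,130:300]
    cv2.imwrite(f"pics/{n}2z.png",cv2.resize(cr[:,:,::-1],None,fx=4,fy=4,interpolation=cv2.INTER_CUBIC))
E
```

```text
t: 3.48
eef_pos: [0.5331, 0.252, 0.0506]
ee_rot: [-3.137, 0.003, 0.051]
ft_force: [-0.2, -0.1, 0.3]
grip_width: 0.0004
t: 3.85
eef_pos: [0.5354, 0.2377, 0.0545]
ee_rot: [-3.134, -0.001, 0.052]
ft_force: [0.1, 0.0, 0.4]
grip_width: 0.0003
```

View pics/top2z.png

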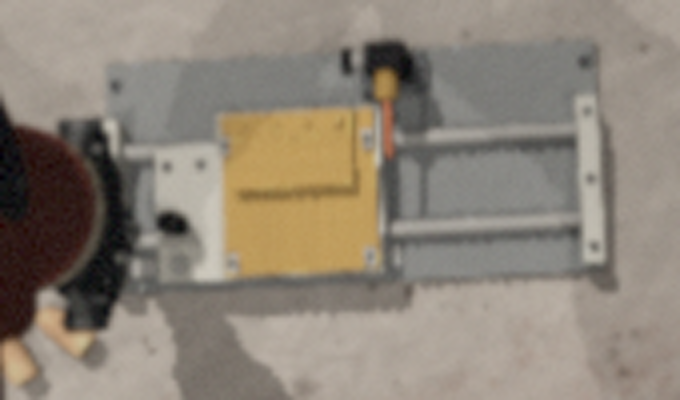

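```bash
python3 -m handwheel '[{"linear":[0.08,0.2,0.02],"twist":0},{"linear":[0,0.1,0],"twist":0},{"linear":[0,0.1,0],"twist":0},{"linear":[0,0.1,0],"twist":0}]' 1
python3 -m handwheel '[{"linear":[0,0.15,0],"twist":0},{"linear":[0,0.15,0],"twist":0},{"linear":[0,0.15,0],"twist":0}]' 1
```

```text
t: 4.4
eef_pos: [0.5416, 0.2132, 0.0542]
ee_rot: [-3.132, -0.003, 0.053]
ft_force: [-0.9, 1.3, 0.8]
grip_width: -0.0003
t: 4.78
eef_pos: [0.5427, 0.19, 0.0542]
ee_rot: [-3.131, -0.003, 0.054]
ft_force: [0.2, 1.7, 1.1]
grip_width: -0.0001
```

```bash
python3 -m handwheel '[{"linear":[0,0.1,0],"twist":0},{"linear":[0,0,0],"twist":0}]' 1; python3 - <<'E'
from h import *
for n in("top",):
    c=camera(n)
    cr=c["color"][160:260,130:300]
    cv2.imwrite(f"pics/{n}3z.png",cv2.resize(cr[:,:,::-1],None,fx=4,fy=4,interpolation=cv2.INTER_CUBIC))
E
```

```text
t: 5.03
eef_pos: [0.5431, 0.1831, 0.0541]
ee_rot: [-3.132, -0.003, 0.053]
ft_force: [-0.4, 0.4, -0.3]
grip_width: -0.0003
```

View pics/top3z.png

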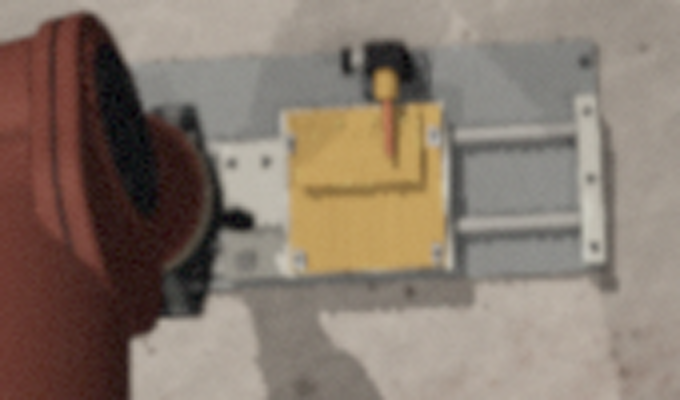

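```bash
cat > car.py <<'E'
from h import *
c=camera("top");m=brass(c)
v=m[212:222,170:280].sum(0)/255.  # rows in the front, panel only
idx=np.arange(170,280)
def edges(v):
    on=np.where(v>5)[0];a,b=on[0],on[-1]
    l=a-1+ (5-v[a-1])/(v[a]-v[a-1]+1e-9); r=b+(v[b]-5)/(v[b]-v[b+1]+1e-9)
    return 170+l,170+r
l,r=edges(v);p=onz(c,[(l,216.5),(r,216.5)],.039)
print("panel edges y",p[:,1],"mid",p[:,1].mean(),"width",p[0,1]-p[1,1],"x",p[:,0].mean())
# along slide: y_s = -(x-ox)*sin+ (y-oy)*cos
o=np.array([.567,.067]);a=.045;d=p.mean(0)[:2]-o
ys=-d[0]*np.sin(a)+d[1]*np.cos(a);print("carrier ~",.080-ys, read_state()["eef_pos"],read_state()["ft_force"])
E
python3 car.py
```

```text
panel edges y [0.1321186  0.03750203] mid 0.08481031730909507 width 0.09461657315087343 x 0.538626458221998
carrier ~ 0.060931334093852915 [0.54300251 0.18354588 0.05404699] [ 0.28793282 -0.64677473  0.29959729]
```

```bash
python3 -m handwheel '[{"linear":[0,0.1,0],"twist":0},{"linear":[0,0.1,0],"twist":0},{"linear":[0,0.05,0],"twist":0},{"linear":[0,0,0],"twist":0}]' 1; python3 car.py
for i in 1 2 3; do :; done
python3 -m handwheel '[{"linear":[0,0.04,0],"twist":0}]' 1
python3 -m handwheel '[{"linear":[0,0.04,0],"twist":0}]' 1; python3 car.py
```

```text
t: 5.62
eef_pos: [0.5436, 0.1709, 0.0539]
ee_rot: [-3.132, -0.003, 0.054]
ft_force: [1.1, 0.4, -0.0]
grip_width: -0.0003
panel edges y [0.1196452  0.02599261] mid 0.0728189035405934 width 0.09365258769988216 x 0.5386084732308384
carrier ~ 0.07290979955313837 [0.54357217 0.17094125 0.05387195] [-0.55764578  0.28036923  0.27210815]
t: 5.8
eef_pos: [0.5437, 0.1692, 0.0539]
ee_rot: [-3.131, -0.003, 0.054]
ft_force: [0.0, 2.4, 0.4]
grip_width: 0.0002
t: 5.92
eef_pos: [0.5438, 0.1673, 0.0538]
ee_rot: [-3.131, -0.002, 0.055]
ft_force: [0.2, 0.0, 0.1]
grip_width: 0.0004
panel edges y [0.11641547 0.02213745] mid 0.06927646012007442 width 0.09427802313094572 x 0.5386029012735334
carrier ~ 0.07644840620144969 [0.54377674 0.16681135 0.05380354] [-1.19270607  0.72110606 -0.33117579]
```

```bash

python3 -m handwheel '[{"linear":[0,0.03,0],"twist":0}]' 1; python3 car.py
python3 -m handwheel '[{"linear":[0,0.03,0],"twist":0}]' 1; python3 car.py
python3 -m handwheel '[{"linear":[0,0.03,0],"twist":0}]' 1; python3 car.py
```

```text
t: 6.1
eef_pos: [0.5439, 0.1653, 0.0538]
ee_rot: [-3.132, -0.002, 0.054]
ft_force: [0.1, -0.4, 0.4]
grip_width: -0.0
panel edges y [0.11388864 0.01940331] mid 0.06664597394842746 width 0.09448532333071938 x 0.5385987526545692
carrier ~ 0.07907604283040813 [0.5438964  0.16485575 0.0537671 ] [-0.18583346 -1.04912109  0.15837954]
t: 6.28
eef_pos: [0.544, 0.1631, 0.0537]
ee_rot: [-3.132, -0.002, 0.054]
ft_force: [0.2, 1.2, 0.4]
grip_width: -0.0002
panel edges y [0.11206411 0.0171176 ] mid 0.06459085625838881 width 0.09494651576818436 x 0.538595448549801
carrier ~ 0.08112893143035947 [0.54398582 0.16276949 0.05367106] [ 0.42521817 -1.00633909  0.57269417]
t: 6.45
eef_pos: [0.544, 0.1614, 0.0537]
ee_rot: [-3.132, -0.002, 0.054]
ft_force: [-0.1, 1.2, 0.6]
grip_width: 0.0001
panel edges y [0.10953842 0.0171176 ] mid 0.06332800897013637 width 0.09242082119167946 x 0.5385937547899438
carrier ~ 0.0823904241080151 [0.54407038 0.16113314 0.05367966] [ 0.17277269  2.05324292 -0.18303679]
```

```bash

python3 -m handwheel '[{"linear":[0,0.02,0],"twist":0}]' 1; python3 car.py
python3 -m handwheel '[{"linear":[0,0.02,0],"twist":0}]' 1; python3 car.py
```

```text
t: 6.62
eef_pos: [0.5441, 0.1607, 0.0537]
ee_rot: [-3.132, -0.002, 0.054]
ft_force: [0.2, 4.2, -0.3]
grip_width: -0.0002
panel edges y [0.10953842 0.01683078] mid 0.06318459792788172 width 0.09270764327618874 x 0.5385934914174078
carrier ~ 0.08253367812332636 [0.54406252 0.16064821 0.05369249] [0.03164048 3.01949834 0.21422416]
t: 6.8
eef_pos: [0.5441, 0.1604, 0.0537]
ee_rot: [-3.131, -0.003, 0.054]
ft_force: [-0.8, 4.0, -0.3]
grip_width: 0.0001
panel edges y [0.10936305 0.01616154] mid 0.06276229183875208 width 0.09320151280259661 x 0.5385927578164138
carrier ~ 0.08295552369878656 [0.54411998 0.16014318 0.05374321] [-0.75410466  4.15589798 -1.03484409]
```

```bash

python3 -m handwheel '[{"linear":[0,-0.1,0],"twist":0},{"linear":[0,-0.1,0],"twist":0},{"linear":[0,0,0],"twist":0}]' 1; python3 car.py;python3 car.py
```

```text
t: 7.22
eef_pos: [0.5436, 0.1693, 0.0537]
ee_rot: [-3.133, -0.002, 0.053]
ft_force: [-0.9, -0.4, -0.1]
grip_width: -0.0
panel edges y [0.10913758 0.01532501] mid 0.06223129025715432 width 0.09381257027003725 x 0.5385918348458865
carrier ~ 0.0834859462123459 [0.54364371 0.16896211 0.05367298] [-0.61643813  0.39639135 -0.21039353]
panel edges y [0.10913758 0.01532501] mid 0.06223129025715432 width 0.09381257027003725 x 0.5385918348458865
carrier ~ 0.0834859462123459 [0.54368571 0.16885361 0.0537068 ] [-0.09001376  0.27418092 -0.23014771]
```

```bash
python3 - <<'E'
from h import *
c=camera("top");cr=c["color"][170:235,150:290];cv2.imwrite("pics/t5.png",cv2.resize(cr[:,:,::-1],None,fx=5.7,fy=5.7,interpolation=cv2.INTER_CUBIC))
c=camera("side");cr=c["color"][190:260,200:300];cv2.imwrite("pics/s5.png",cv2.resize(cr[:,:,::-1],None,fx=7,fy=7,interpolation=cv2.INTER_CUBIC))
E
```

```text
(no output)
```

View pics/t5.png

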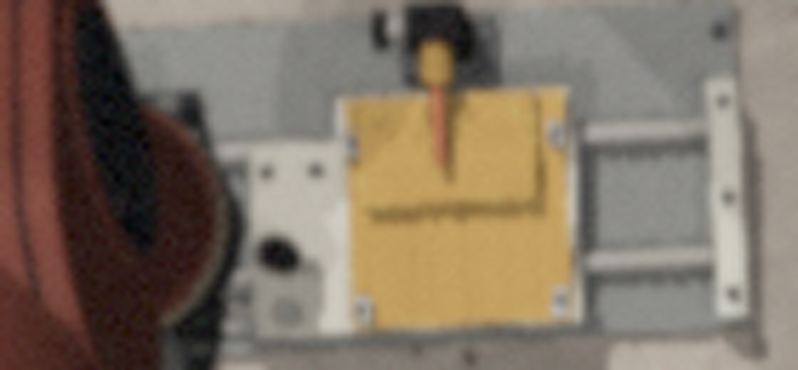

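View pics/s5.png

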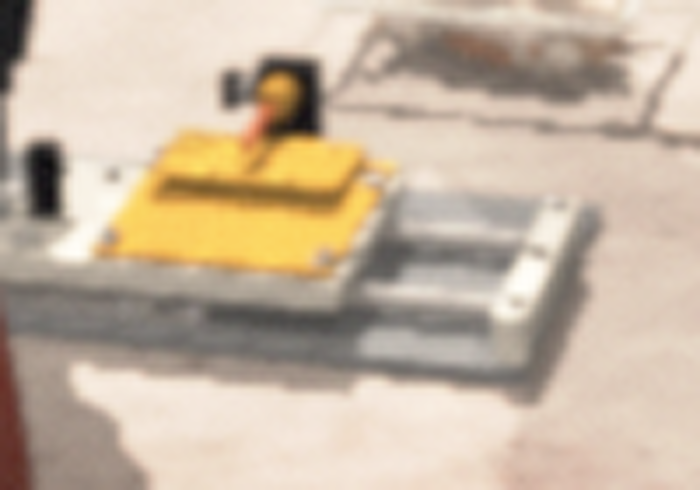

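```bash
python3 - <<'E'
from h import *
c=camera("top")
f=lambda a:[(x/5.7+150-.41,y/5.7+170-.41) for x,y in a]
def sl(p):
    d=p[:,:2]-np.array([.567,.067]);a=.045;R=np.array([[np.cos(a),np.sin(a)],[-np.sin(a),np.cos(a)]]);return d@R.T*1000
np.set_printoptions(precision=1,suppress=True)
print("screws",sl(onz(c,f([(350,145),(557,132),(363,310),(562,300)]),.040)))
print("panel",sl(onz(c,f([(346,98),(570,88),(574,318),(352,326)]),.039)))
print("tip",sl(onz(c,f([(445,178)]),.052)))
print("lap front",sl(onz(c,f([(370,216),(542,207)]),.049)))
print("knob",sl(onz(c,f([(279,254)]),.065)))
print("plateR",sl(onz(c,f([(740,8)]),.008)))
E
```

```text
screws [[ 27.8  43.3]
 [ 29.3 -48.6]
 [-45.4  39.9]
 [-45.1 -47.8]]
panel [[ 49.1  44.5]
 [ 48.7 -55.1]
 [-53.2 -52.6]
 [-52.2  45.2]]
tip [[9.8 0.3]]
lap front [[ -5.   34.1]
 [ -4.6 -41.3]]
knob [[-21.   71.5]]
plateR [[  86.8 -132.8]]
```

```bash

python3 -m handwheel '[{"linear":[0,0.1,0],"twist":0},{"linear":[0,0.04,0],"twist":0},{"linear":[0,0,0],"twist":0}]' 1 
for k in 1; do python3 -m handwheel '[{"linear":[0,0.015,0],"twist":0}]' 1; done
python3 -m handwheel '[{"linear":[0,0.015,0],"twist":0}]' 1
python3 -m handwheel '[{"linear":[0,0.015,0],"twist":0}]' 1; python3 car.py
```

```text
t: 7.85
eef_pos: [0.5441, 0.1607, 0.0537]
ee_rot: [-3.133, -0.002, 0.052]
ft_force: [-0.2, 0.1, -0.4]
grip_width: -0.0002
t: 7.98
eef_pos: [0.5442, 0.1602, 0.0537]
ee_rot: [-3.132, -0.002, 0.052]
ft_force: [-0.4, 3.0, -0.1]
grip_width: 0.0003
t: 8.1
eef_pos: [0.5442, 0.1601, 0.0537]
ee_rot: [-3.132, -0.002, 0.053]
ft_force: [0.8, 3.4, 0.0]
grip_width: -0.0003
t: 8.22
eef_pos: [0.5441, 0.1601, 0.0537]
ee_rot: [-3.131, -0.003, 0.053]
ft_force: [0.3, 3.3, -1.4]
grip_width: -0.0001
panel edges y [0.10913758 0.014608  ] mid 0.06187278628968714 width 0.09452957820497161 x 0.5385911726908148
carrier ~ 0.08384405746887287 [0.54416299 0.16007237 0.05373168] [ 0.62781095  2.68349883 -0.88453006]
```

```bash

python3 -m handwheel '[{"linear":[0,-0.1,0],"twist":0},{"linear":[0,0,-0.8],"twist":0},{"linear":[-0.2,0.5,0],"twist":0},{"linear":[0,0.6,0],"twist":0},{"linear":[0,0,0],"twist":0}]' 1 
```

```text
t: 8.9
eef_pos: [0.5366, 0.107, 0.0945]
ee_rot: [-3.134, -0.002, 0.053]
ft_force: [0.0, -0.1, 1.0]
grip_width: 0.0002
```

```bash

python3 -m handwheel '[{"linear":[0,0,0.5],"twist":0},{"linear":[0,0,0.25],"twist":0},{"linear":[0,0,0],"twist":0}]' 1 
python3 -m handwheel '[{"linear":[0,-0.1,0],"twist":0},{"linear":[0,-0.06,0],"twist":0},{"linear":[0,-0.03,0],"twist":0}]' 1 
```

```text
t: 9.28
eef_pos: [0.537, 0.1087, 0.0564]
ee_rot: [-3.134, -0.003, 0.054]
ft_force: [-0.2, 0.1, -0.4]
grip_width: 0.0003
t: 9.65
eef_pos: [0.5373, 0.1198, 0.0579]
ee_rot: [-3.133, -0.004, 0.055]
ft_force: [0.0, -0.0, -0.4]
grip_width: -0.0004
```

```bash

python3 -m handwheel '[{"linear":[0,-0.02,0],"twist":0}]' 1
python3 -m handwheel '[{"linear":[0,-0.02,0],"twist":0}]' 1
python3 -m handwheel '[{"linear":[0,-0.02,0],"twist":0}]' 1
python3 -m handwheel '[{"linear":[0,-0.02,0],"twist":0}]' 1; python3 car.py
```

```text
t: 9.78
eef_pos: [0.5374, 0.1211, 0.0582]
ee_rot: [-3.133, -0.005, 0.055]
ft_force: [-1.1, 0.1, -0.1]
grip_width: 0.0002
t: 9.9
eef_pos: [0.5374, 0.1222, 0.0584]
ee_rot: [-3.133, -0.005, 0.055]
ft_force: [0.5, -0.4, 0.3]
grip_width: -0.0
t: 10.02
eef_pos: [0.5374, 0.1231, 0.0584]
ee_rot: [-3.133, -0.005, 0.055]
ft_force: [0.6, -1.2, -0.4]
grip_width: -0.0001
t: 10.15
eef_pos: [0.5373, 0.1238, 0.0584]
ee_rot: [-3.133, -0.005, 0.054]
ft_force: [-0.2, -1.2, -1.4]
grip_width: -0.0004
panel edges y [0.10769467 0.0171176 ] mid 0.062406134375166164 width 0.09057707200173906 x 0.538592507610897
carrier ~ 0.08331130935834069 [0.53732509 0.12395111 0.05838463] [ 0.70467625 -0.57609866  0.84310933]
```

```bash

python3 -m handwheel '[{"linear":[0,-0.02,0],"twist":0}]' 1
python3 -m handwheel '[{"linear":[0,-0.02,0],"twist":0}]' 1
python3 -m handwheel '[{"linear":[0,-0.02,0],"twist":0}]' 1; python3 car.py
```

```text
t: 10.32
eef_pos: [0.5373, 0.1246, 0.0584]
ee_rot: [-3.134, -0.005, 0.054]
ft_force: [1.3, -1.9, 0.1]
grip_width: -0.0001
t: 10.45
eef_pos: [0.5373, 0.1252, 0.0584]
ee_rot: [-3.134, -0.005, 0.054]
ft_force: [0.2, -3.3, 1.0]
grip_width: 0.0
t: 10.58
eef_pos: [0.5373, 0.1256, 0.0583]
ee_rot: [-3.135, -0.005, 0.053]
ft_force: [-0.4, -5.9, 1.4]
grip_width: -0.0002
panel edges y [0.11043637 0.01883859] mid 0.06463747965721538 width 0.09159777999321708 x 0.5385959346814804
carrier ~ 0.0810823770983019 [0.53724658 0.12568822 0.05834029] [ 1.01652386 -3.58090061  1.59593368]
```

```bash

python3 -m handwheel '[{"linear":[0,0.1,0],"twist":0},{"linear":[0,0,-0.8],"twist":0},{"linear":[0,0,-0.5],"twist":0}]' 1; python3 car.py; python3 car.py
```

```text
t: 11.0
eef_pos: [0.5357, 0.1208, 0.1229]
ee_rot: [-3.134, -0.001, 0.054]
ft_force: [0.7, -0.0, -0.4]
grip_width: -0.0002
panel edges y [0.11238488 0.01940331] mid 0.06589409819841896 width 0.09298157183070238 x 0.5385977535904996
carrier ~ 0.0798271124919647 [0.5368482  0.12108857 0.12552531] [ 1.3593374  -0.31923011  1.79344712]
panel edges y [0.11206411 0.01926885] mid 0.06566648382063173 width 0.09279526064369853 x 0.5385974170615742
carrier ~ 0.08005448131039072 [0.53674195 0.12120146 0.12398601] [0.51435123 0.05424909 0.0684746 ]
```

```bash
python3 - <<'E'
from h import *
c=camera("top");cr=c["color"][170:235,150:290];cv2.imwrite("pics/t6.png",cv2.resize(cr[:,:,::-1],None,fx=5.7,fy=5.7,interpolation=cv2.INTER_CUBIC))
c=camera("side");cr=c["color"][190:260,200:300];cv2.imwrite("pics/s6.png",cv2.resize(cr[:,:,::-1],None,fx=7,fy=7,interpolation=cv2.INTER_CUBIC))
E
```

```text
(no output)
```

View pics/t6.png

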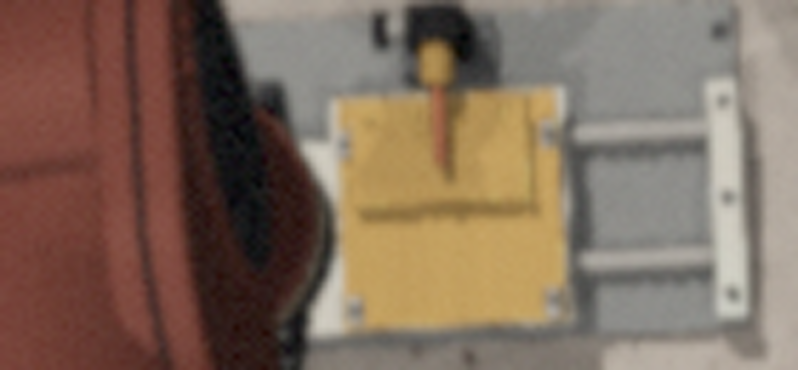

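View pics/s6.png

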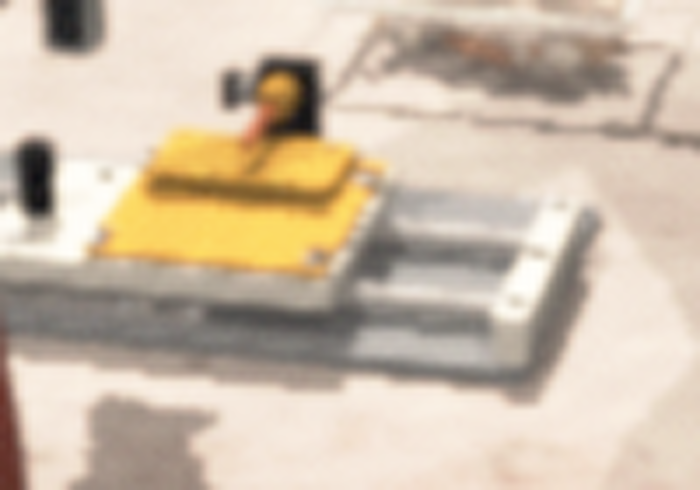

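```bash

python3 -m handwheel '[{"linear":[0.1,-0.6,0],"twist":0},{"linear":[0,-0.5,0],"twist":0},{"linear":[0,0,0],"twist":0}]' 1
python3 -m handwheel '[{"linear":[0,0,0.8],"twist":0},{"linear":[0,0,0.6],"twist":0},{"linear":[0,0,0],"twist":0}]' 1;python3 car.py
```

```text
t: 11.58
eef_pos: [0.5355, 0.1768, 0.1183]
ee_rot: [-3.136, 0.004, 0.054]
ft_force: [0.4, 0.7, -0.2]
grip_width: -0.0001
t: 11.95
eef_pos: [0.5345, 0.1742, 0.0449]
ee_rot: [-3.138, 0.006, 0.053]
ft_force: [-0.7, -0.1, 0.9]
grip_width: -0.0002
panel edges y [0.11206411 0.01926885] mid 0.06566648382063173 width 0.09279526064369853 x 0.5385974170615742
carrier ~ 0.08005448131039072 [0.53538037 0.17440849 0.0462867 ] [-0.35498957 -0.31762583 -0.24129781]
```

```bash

python3 -m handwheel '[{"linear":[0.14,0,-0.16],"twist":0},{"linear":[0,0.12,0],"twist":0},{"linear":[0,0.06,0],"twist":0}]' 1
python3 -m handwheel '[{"linear":[0,0.03,0],"twist":0}]' 1
python3 -m handwheel '[{"linear":[0,0.02,0],"twist":0}]' 1;python3 car.py
```

```text
t: 12.38
eef_pos: [0.5455, 0.165, 0.0581]
ee_rot: [-3.135, -0.0, 0.052]
ft_force: [-0.3, -0.5, 0.5]
grip_width: 0.0004
t: 12.5
eef_pos: [0.5459, 0.1633, 0.0586]
ee_rot: [-3.135, -0.001, 0.052]
ft_force: [0.4, 0.5, -0.3]
grip_width: -0.0003
t: 12.62
eef_pos: [0.5459, 0.1624, 0.0587]
ee_rot: [-3.134, -0.001, 0.052]
ft_force: [0.4, 1.5, -1.6]
grip_width: -0.0
panel edges y [0.1109415 0.0171176] mid 0.06402955052503605 width 0.09382390430147883 x 0.5385946978140139
carrier ~ 0.08168963516584532 [0.54594953 0.16224977 0.0586741 ] [1.08290273 0.07647543 0.25949001]
```

```bash

python3 -m handwheel '[{"linear":[0,0.01,0],"twist":0}]' 1;python3 car.py
python3 -m handwheel '[{"linear":[0,-0.1,0],"twist":0},{"linear":[0,-0.1,0],"twist":0}]' 1;python3 car.py
```

```text
t: 12.8
eef_pos: [0.5459, 0.1621, 0.0587]
ee_rot: [-3.134, -0.001, 0.052]
ft_force: [0.3, 1.3, -0.1]
grip_width: 0.0003
panel edges y [0.10985911 0.0171176 ] mid 0.06348835249809293 width 0.09274150824759259 x 0.53859397078921
carrier ~ 0.08223025261717307 [0.54594199 0.16200266 0.0586686 ] [1.14861627 1.14920372 0.7445802 ]
t: 13.1
eef_pos: [0.5453, 0.1721, 0.0586]
ee_rot: [-3.135, -0.001, 0.051]
ft_force: [-0.0, 0.7, -0.2]
grip_width: -0.0001
panel edges y [0.10953842 0.0171176 ] mid 0.06332800897013637 width 0.09242082119167946 x 0.5385937547899438
carrier ~ 0.0823904241080151 [0.545161   0.17294123 0.05858694] [-0.33190765  2.18588474  0.71535919]
```

```bash

python3 -m handwheel '[{"linear":[0,-0.05,-1],"twist":0},{"linear":[0,0,-1],"twist":0},{"linear":[-0.3,0.95,0],"twist":0},{"linear":[-0.4,0.95,0],"twist":0},{"linear":[-0.4,0.95,0],"twist":0},{"linear":[-0.4,0.95,0],"twist":0},{"linear":[-0.4,0.95,0],"twist":0},{"linear":[-0.4,0.95,0],"twist":0}]' 0
```

```text
t: 14.15
eef_pos: [0.4445, -0.119, 0.1602]
ee_rot: [-3.135, -0.003, 0.062]
ft_force: [0.6, -0.3, -0.4]
grip_width: 0.0852
```

```bash

python3 -m handwheel '[{"linear":[-0.2,0.9,0],"twist":0},{"linear":[-0.2,0.9,0],"twist":0},{"linear":[-0.2,0.9,0],"twist":0},{"linear":[-0.2,0.6,0],"twist":0},{"linear":[0,0,0],"twist":-1},{"linear":[0,0,0],"twist":-1},{"linear":[0,0,0],"twist":-1},{"linear":[0,0,0],"twist":-0.7}]' 0; python3 car.py
python3 - <<'E'
from h import *
c=camera("top");cr=c["color"][170:235,150:290];cv2.imwrite("pics/t7.png",cv2.resize(cr[:,:,::-1],None,fx=5.7,fy=5.7,interpolation=cv2.INTER_CUBIC))
cv2.imwrite("pics/t7b.png",cv2.resize(c["color"][190:310,320:440,::-1],None,fx=5,fy=5,interpolation=cv2.INTER_CUBIC))
E
```

```text
t: 15.15
eef_pos: [0.4111, -0.2954, 0.1598]
ee_rot: [-3.138, -0.007, 0.455]
ft_force: [-0.9, 0.5, -0.0]
grip_width: 0.0851
panel edges y [0.10953842 0.0171176 ] mid 0.06332800897013637 width 0.09242082119167946 x 0.5385937547899438
carrier ~ 0.0823904241080151 [ 0.41113233 -0.2953852   0.15981757] [ 1.06282718 -0.80886554  0.05666233]
```

View pics/t7.png

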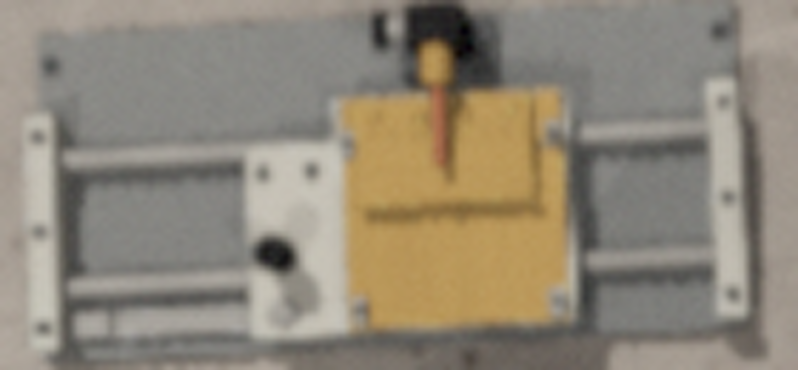

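View pics/t7b.png

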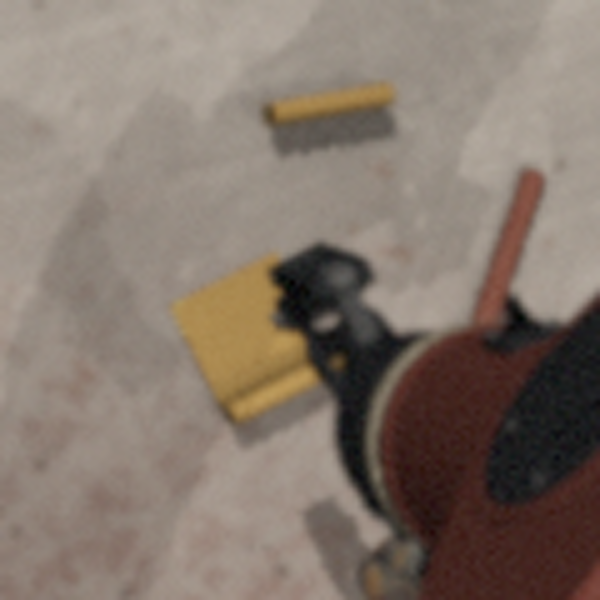

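```bash
python3 - <<'E'
from h import *
np.set_printoptions(precision=1,suppress=True)
c=camera("top")
f=lambda a:[(x/5.7+150-.41,y/5.7+170-.41) for x,y in a]
far=onz(c,f([(40,36),(737,8)]),.008)[:,:2]
d=far[0]-far[1];L=np.linalg.norm(d);yv=d/L;xv=np.array([yv[1],-yv[0]]);print("len",L*1e3,"yaw",np.arctan2(xv[1],xv[0]).round(4))
mid=far.mean(0);o=mid-.0305*yv-.091*xv;print("origin",o*1e3)
def sl(p):
    q=p[:,:2]-o;return np.c_[q@xv,q@yv]*1e3
P=sl(onz(c,f([(340,98),(562,88),(572,320),(352,330)]),.039));print("panel",P,P.mean(0))
P=sl(onz(c,f([(345,145),(555,132),(360,308),(560,300)]),.040));print("screws",P.mean(0))
P=sl(onz(c,f([(366,215),(542,208)]),.049));print("lap front",P,P.mean(0))
P=sl(onz(c,f([(537,97),(537,200)]),.046));print("lap right edge",P)
print("knob",sl(onz(c,f([(275,252)]),.065)));print("tip",sl(onz(c,f([(441,168)]),.052)))
E
```

```text
len 322.5477458641693 yaw 0.0362
origin [564.  67.]
panel [[ 51.7  47.6]
 [ 52.3 -51.2]
 [-50.6 -52.3]
 [-51.4  44.7]] [ 0.5 -2.8]
screws [-5.1 -2.1]
lap front [[ -1.8  35.7]
 [ -1.7 -41.4]] [-1.7 -2.8]
lap right edge [[ 47.7 -40.5]
 [  2.2 -39.1]]
knob [[-17.8  73. ]]
tip [[17.3  1.9]]
```

```bash
cat > prof.py <<'E'
from h import *
np.set_printoptions(precision=1,suppress=True)
ims=[camera("top") for _ in range(4)];c=ims[0]
I=np.mean([i["color"].astype(float) for i in ims],0)
np.save("pics/top7.npy",I)
sat=I[:,:,0]-I[:,:,2]   # R-B high on brass
def cross(v,lev):
    s=np.sign(v-lev);k=np.where(s[:-1]*s[1:]<0)[0];return [i+(lev-v[i])/(v[i+1]-v[i]) for i in k]
for r in (215,218,221):
    v=sat[r-1:r+2,195:270].mean(0);hi=np.median(v[25:50]);lo=np.median(np.r_[v[:8],v[-8:]]);x=[195+q for q in cross(v,(hi+lo)/2)];print("row",r,np.array(x))
g=I.mean(2)
for r in (175,178,181):
    v=g[r-1:r+2,130:300].mean(0); print("rear",r,v[20:40].astype(int).tolist(),v[140:].astype(int).tolist())
E
python3 prof.py
```

```text
row 215 [210.3 248.9]
row 218 [210.5 248.9]
row 221 [210.8 245.8]
rear 175 [159, 160, 161, 161, 160, 157, 152, 147, 144, 144, 146, 150, 152, 153, 150, 145, 144, 143, 140, 137] [134, 135, 134, 132, 119, 95, 89, 100, 110, 119, 146, 155, 159, 160, 161, 160, 159, 158, 159, 160, 160, 160, 159, 157, 153, 152, 152, 152, 153, 153]
rear 178 [159, 158, 159, 158, 158, 154, 144, 135, 131, 132, 134, 136, 137, 138, 137, 136, 135, 135, 136, 136] [134, 134, 134, 134, 132, 129, 129, 129, 127, 125, 149, 155, 155, 157, 158, 158, 156, 155, 155, 155, 156, 156, 155, 155, 154, 154, 154, 155, 156, 157]
rear 181 [158, 158, 158, 156, 155, 152, 142, 118, 95, 98, 119, 132, 136, 136, 136, 135, 135, 135, 136, 136] [133, 132, 132, 132, 132, 131, 129, 126, 117, 107, 125, 132, 135, 144, 147, 146, 145, 145, 146, 148, 151, 154, 156, 159, 161, 160, 159, 158, 158, 160]
```

```bash
python3 - <<'E'
from h import *
np.set_printoptions(precision=2,suppress=True)
c=camera("top");I=np.load("pics/top7.npy")
p=onz(c,[(155.9,178),(279.6,178)],.008)
a=.043;yv=np.array([-np.sin(a),np.cos(a)]);xv=np.array([np.cos(a),np.sin(a)])
s=p[:,:2]@yv*1e3;print("plate ends",s,s[0]-s[1],"origin s:",s[0]-192,s[1]+131); o=(s[0]-192+s[1]+131)/2
q=onz(c,[(210.5,218),(248.9,218)],.039);print("panel",q[:,:2]@yv*1e3-o,q[:,:2]@xv)
# lap edges in brightness
g=I.mean(2)
for r in (190,194,198,202): print(r,g[r-1:r+2,205:256].mean(0).astype(int).tolist())
for r in (190,202,206,207,208,218): print(r,(I[r,203:256,0]-I[r,203:256,2]).astype(int).tolist())
E
```

```text
plate ends [235.78 -89.73] 325.5109999410492 origin s: 43.77779593105302 41.266795990003814
panel [ 46.54 -49.96] [0.54 0.53]
190 [128, 123, 133, 153, 155, 146, 141, 144, 144, 141, 138, 133, 139, 143, 143, 143, 141, 137, 135, 127, 122, 121, 106, 84, 87, 106, 124, 130, 140, 143, 143, 142, 141, 140, 140, 138, 139, 131, 115, 136, 144, 146, 143, 139, 149, 122, 112, 121, 124, 128, 128]
194 [140, 139, 147, 158, 157, 140, 136, 140, 142, 141, 140, 142, 143, 141, 140, 142, 143, 140, 138, 137, 132, 123, 108, 86, 99, 129, 140, 142, 142, 141, 140, 141, 141, 140, 140, 142, 140, 130, 109, 119, 132, 119, 111, 109, 118, 99, 103, 125, 130, 130, 130]
198 [164, 183, 191, 192, 185, 158, 140, 138, 142, 143, 143, 143, 143, 144, 143, 143, 143, 143, 144, 143, 137, 127, 112, 95, 108, 136, 143, 143, 142, 143, 143, 142, 143, 143, 142, 142, 142, 135, 113, 111, 136, 144, 143, 140, 116, 82, 73, 74, 84, 105, 118]
202 [181, 188, 190, 189, 184, 164, 146, 141, 142, 144, 144, 144, 144, 143, 143, 141, 142, 143, 143, 142, 142, 142, 139, 130, 130, 139, 142, 142, 142, 142, 142, 142, 141, 141, 140, 139, 140, 136, 123, 114,
[... 617 characters left out ...]
 77, 76, 77, 78, 76, 80, 88, 94, 95, 85, 43, 13, 4, 1, 3, 2, 3]
207 [15, 16, 16, 15, 15, 15, 22, 52, 84, 93, 91, 82, 77, 75, 74, 75, 75, 74, 74, 75, 75, 79, 77, 75, 79, 80, 77, 72, 73, 77, 78, 79, 79, 78, 78, 79, 79, 80, 82, 86, 81, 82, 88, 93, 96, 85, 44, 13, 5, 2, 1, 2, 3]
208 [15, 15, 15, 16, 15, 15, 21, 51, 83, 94, 92, 84, 78, 79, 77, 78, 78, 78, 77, 77, 81, 88, 86, 85, 88, 90, 88, 81, 81, 88, 89, 91, 92, 90, 89, 90, 90, 90, 92, 92, 92, 90, 92, 95, 96, 85, 43, 13, 6, 1, 1, 1, 3]
218 [13, 14, 15, 15, 16, 16, 17, 32, 69, 92, 96, 95, 95, 96, 95, 96, 94, 95, 94, 95, 95, 94, 95, 96, 94, 96, 95, 95, 94, 96, 95, 96, 97, 96, 96, 94, 95, 95, 95, 95, 95, 96, 96, 95, 94, 86, 50, 19, 10, 2, 2, 2, 2]
```

```bash

python3 -m handwheel '[{"linear":[-0.16,0.23,0.3],"twist":0},{"linear":[0,0,0.7],"twist":0},{"linear":[0,0,0.7],"twist":0},{"linear":[0,0,0.4],"twist":0},{"linear":[0,0,0],"twist":0}]' 0
python3 - <<'E'
from h import *
for n,(a,b,e,f) in {"top":(190,310,320,440),"side":(210,310,310,440)}.items():
    c=camera(n);cv2.imwrite(f"pics/{n}8.png",cv2.resize(c["color"][a:b,e:f,::-1],None,fx=5,fy=5,interpolation=cv2.INTER_CUBIC))
E
```

```text
t: 16.18
eef_pos: [0.4108, -0.309, 0.0525]
ee_rot: [-3.14, -0.009, 0.45]
ft_force: [0.3, -0.2, 1.1]
grip_width: 0.0855
```

View pics/top8.png

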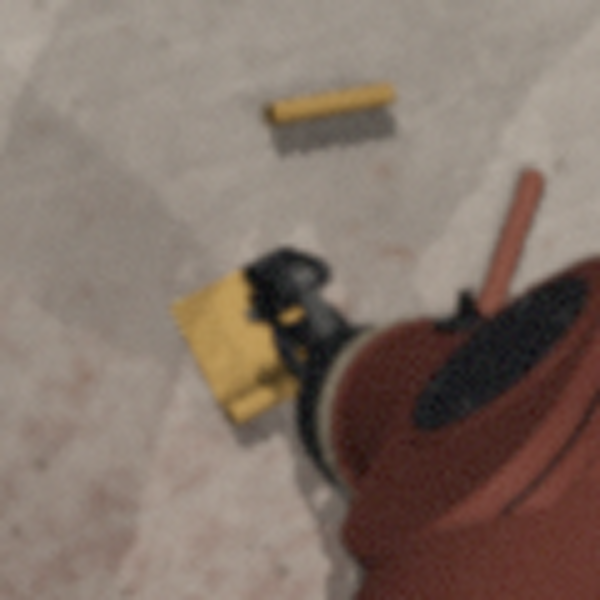

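View pics/side8.png

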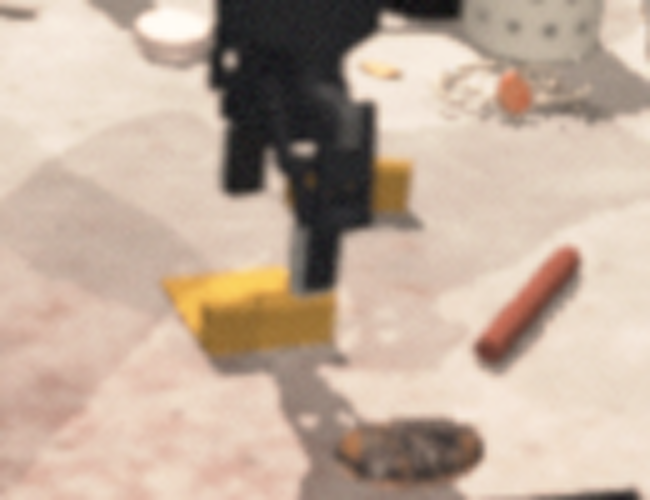

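```bash
python3 - <<'E'
from h import *
np.set_printoptions(precision=1,suppress=True)
s=read_state();p=s["eef_pos"];a=s["ee_rot"][2];x=np.array([np.cos(a),np.sin(a),0]);print(p)
for n,(r0,c0) in {"side":(210,310),"top":(190,320)}.items():
    c=camera(n)
    for lab,q in {"nearTip":p-x*.045+[0,0,.002],"farTip":p+x*.045+[0,0,.002],"bar":[.409,-.309,.028],"barends":None}.items():
        if q is None:
            y=np.array([-np.sin(.45),np.cos(.45),0])
            for k in(-.032,.032): print(n,"end",(proj(c,np.array([.409,-.309,.027])+k*y)-[c0,r0])*5)
        else: print(n,lab,(proj(c,q)-[c0,r0])*5)
E
```

```text
[ 0.4 -0.3  0.1]
side nearTip [[309.6 285. ]]
side farTip [[240.8 188.8]]
side bar [[267.4 289.7]]
side end [[331.5 284.8]]
side end [[202.4 298.4]]
top nearTip [[341.9 466.2]]
top farTip [[261.5 302.5]]
top bar [[285.8 386.6]]
top end [[340.3 358.3]]
top end [[229.8 414.7]]
```

```bash

python3 -m handwheel '[{"linear":[0,0,0.4],"twist":0},{"linear":[0,0,0.25],"twist":0},{"linear":[0,0,0],"twist":0}]' 0
python3 -m handwheel '[{"linear":[0,0,0],"twist":0}]' 0
```

```text
t: 16.75
eef_pos: [0.4138, -0.3096, 0.0212]
ee_rot: [3.139, -0.014, 0.451]
ft_force: [0.2, 0.4, 0.3]
grip_width: 0.0857
t: 16.88
eef_pos: [0.4136, -0.3097, 0.0211]
ee_rot: [3.139, -0.014, 0.451]
ft_force: [-0.2, 0.1, 0.4]
grip_width: 0.0855
```

```bash

python3 -m handwheel '[{"linear":[0,0,0.09],"twist":0},{"linear":[0,0,0],"twist":0}]' 0
python3 -m handwheel '[{"linear":[0,0,0],"twist":0},{"linear":[0,0,0],"twist":0},{"linear":[0,0,0],"twist":0},{"linear":[0,0,0],"twist":0}]' 1
python3 -m handwheel '[{"linear":[0,0,0],"twist":0},{"linear":[0,0,0],"twist":0}]' 1
```

```text
t: 17.12
eef_pos: [0.414, -0.3099, 0.0167]
ee_rot: [3.139, -0.014, 0.451]
ft_force: [-0.8, -0.6, 0.6]
grip_width: 0.0857
t: 17.62
eef_pos: [0.4141, -0.3101, 0.0171]
ee_rot: [3.138, -0.014, 0.451]
ft_force: [-2.3, -0.3, 0.7]
grip_width: 0.0124
t: 17.88
eef_pos: [0.4142, -0.3102, 0.0174]
ee_rot: [3.138, -0.015, 0.451]
ft_force: [0.3, 0.4, -0.2]
grip_width: 0.011
```

```bash

python3 -m handwheel '[{"linear":[0,0,-0.4],"twist":0},{"linear":[0,0,-0.8],"twist":0},{"linear":[0,0,-0.7],"twist":0},{"linear":[0,0,0],"twist":0.9},{"linear":[0,0,0],"twist":1},{"linear":[0,0,0],"twist":1},{"linear":[0,0,0],"twist":0.9},{"linear":[0,0,0],"twist":0}]' 1
```

```text
t: 18.88
eef_pos: [0.4121, -0.3121, 0.1231]
ee_rot: [-3.14, -0.019, 0.038]
ft_force: [0.2, 0.2, -1.2]
grip_width: 0.0111
```

```bash

python3 -m handwheel '[{"linear":[0.2,-0.8,0],"twist":0},{"linear":[0.2,-0.95,0],"twist":0},{"linear":[0.2,-0.95,0],"twist":0},{"linear":[0.2,-0.95,0],"twist":0},{"linear":[0.2,-0.95,0],"twist":0},{"linear":[0.2,-0.95,0],"twist":0},{"linear":[0.2,-0.8,0],"twist":0},{"linear":[0,0,0],"twist":0}]' 1
```

```text
t: 19.88
eef_pos: [0.4704, 0.0155, 0.1303]
ee_rot: [-3.141, -0.026, 0.053]
ft_force: [0.7, -0.4, -0.7]
grip_width: 0.0109
```

```bash

python3 -m handwheel '[{"linear":[0.3,-0.5,0],"twist":0},{"linear":[0,-0.4,0.3],"twist":0},{"linear":[0,0,0.5],"twist":0},{"linear":[0,0,0],"twist":0}]' 1
python3 - <<'E'
from h import *
for n,(a,b,e,f) in {"top":(160,270,160,300),"side":(180,270,190,310)}.items():
    c=camera(n);cv2.imwrite(f"pics/{n}9.png",cv2.resize(c["color"][a:b,e:f,::-1],None,fx=5.5,fy=5.5,interpolation=cv2.INTER_CUBIC))
print(read_state())
E
```

```text
t: 20.38
eef_pos: [0.4829, 0.0601, 0.0894]
ee_rot: [3.14, -0.025, 0.056]
ft_force: [0.6, -0.2, -1.7]
grip_width: 0.0107
{'t': 20.475, 'joint_pos': array([-0.78328486,  0.13464118,  0.60817386,  2.07240662, -0.0914698 ,
        0.93249721, -0.07159801]), 'qvel': array([ 0.00242711, -0.01408062,  0.00431645, -0.01753104, -0.00253336,
        0.00197706, -0.00179867]), 'tau': array([ -0.20494397, -35.53230643,   2.89254159, -33.8687253 ,
        -0.038188  ,  -0.24776291,   0.05474083]), 'eef_pos': array([0.48430552, 0.06034927, 0.09123394]), 'ee_rot': array([-3.14143302, -0.02809861,  0.05526778]), 'ft_force': array([-0.47413401, -0.31591677, -1.2784036 ]), 'moment': array([-0.0061457 ,  0.02783398, -0.05652468]), 'grip_width': 0.010582920157718504}
```

View pics/top9.png

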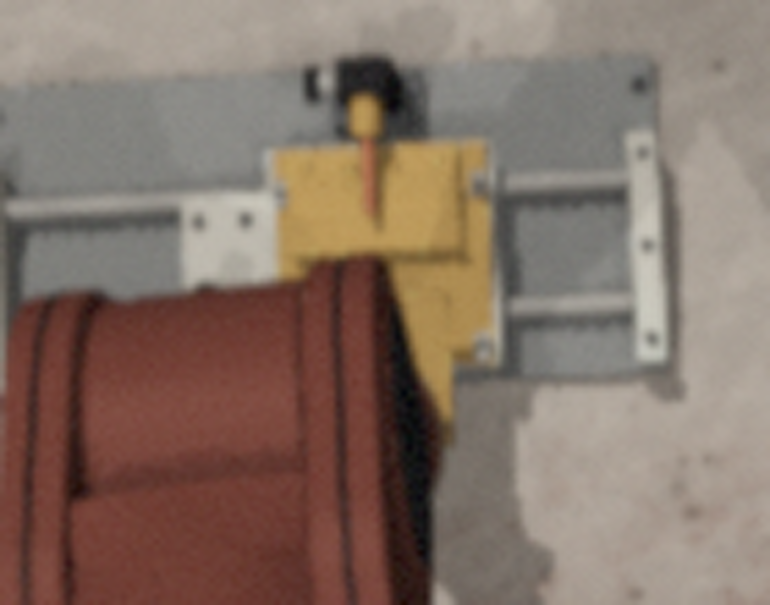

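View pics/side9.png

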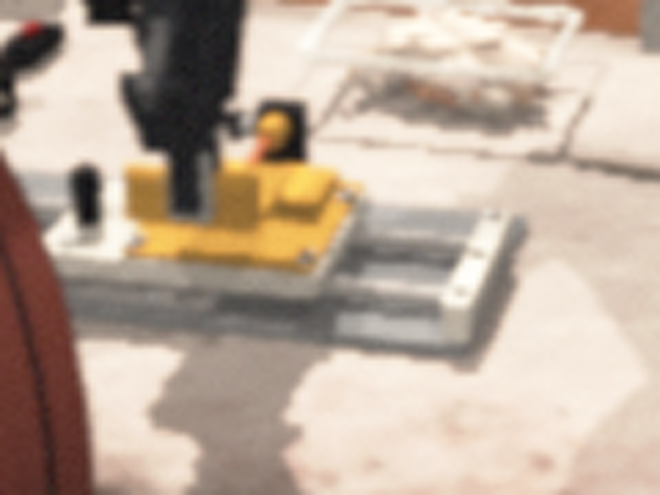

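```bash
python3 - <<'E'
from h import *
np.set_printoptions(precision=4,suppress=True)
c=camera("top");s=camera("side")
f=lambda a:[(x/5.5+160-.41,y/5.5+160-.41) for x,y in a]
g=lambda a:[(x/5.5+190-.41,y/5.5+180-.41) for x,y in a]
st=read_state();p=st["eef_pos"];print(p,st["ee_rot"])
a=st["ee_rot"][2];x=np.array([np.cos(a),np.sin(a),0]);y=np.array([-np.sin(a),np.cos(a),0])
b=p-[0,0,.0144]
for k in(-1,1): print("pred leaf corner",b+.062*x+k*.032*y,(proj(c,b+.062*x+k*.032*y)-[160,160]+.41)*5.5)
print("seen leaf corner",onz(c,f([(452,292)]),b[2]))
print("leaf right side pts",onz(c,f([(452,300),(454,350)]),b[2]), "pred bar right end",(proj(c,b-.032*y)-[160,160]+.41)*5.5)
print("lap right edge",onz(c,f([(463,152),(464,250)]),.047),"lap front",onz(c,f([(300,262),(466,253)]),.049))
print("panel",onz(c,f([(275,150),(492,142),(500,362)]),.039))
B=onz(s,g([(127,168),(258,172)]),p[2]+.0106);print("bar top from side",B,B.mean(0))
E
```

```text
[0.4851 0.0607 0.092 ] [-3.1405 -0.0299  0.0551]
pred leaf corner [0.5488 0.0321 0.0776] [[447.97  283.997]]
pred leaf corner [0.5452 0.096  0.0776] [[302.6492 292.2684]]
seen leaf corner [[0.5452 0.0303 0.0776]]
leaf right side pts [[0.5417 0.0303 0.0776]
 [0.5198 0.0294 0.0776]] pred bar right end [[455.1596 425.4211]]
lap right edge [[0.6115 0.0282 0.047 ]
 [0.5666 0.0275 0.047 ]] lap front [[0.5612 0.1017 0.049 ]
 [0.5651 0.0264 0.049 ]]
panel [[0.6138 0.1155 0.039 ]
 [0.6172 0.0155 0.039 ]
 [0.5162 0.0115 0.039 ]]
bar top from side [[0.4718 0.0898 0.1026]
 [0.4834 0.029  0.1026]] [0.4776 0.0594 0.1026]
```

```bash

python3 -m handwheel '[{"linear":[-0.06,-0.02,0.4],"twist":0.1},{"linear":[0,0,0.2],"twist":0},{"linear":[0,0,0],"twist":0}]' 1
python3 -m handwheel '[{"linear":[0,0,0.03],"twist":0},{"linear":[0,0,0],"twist":0}]' 1
```

```text
t: 20.95
eef_pos: [0.4846, 0.0614, 0.0636]
ee_rot: [-3.138, -0.034, 0.044]
ft_force: [0.5, -0.3, -1.4]
grip_width: 0.0105
t: 21.2
eef_pos: [0.4854, 0.0614, 0.063]
ee_rot: [-3.138, -0.035, 0.044]
ft_force: [0.5, -0.5, -1.2]
grip_width: 0.0108
```

```bash

python3 -m handwheel '[{"linear":[0,0,0.08],"twist":0},{"linear":[0,0,0],"twist":0}]' 1
python3 -m handwheel '[{"linear":[0,0,0.04],"twist":0},{"linear":[0,0,0],"twist":0}]' 1
python3 - <<'E'
from h import *
for n,(a,b,e,f) in {"top":(160,270,160,300),"side":(180,270,190,310)}.items():
    c=camera(n);cv2.imwrite(f"pics/{n}10.png",cv2.resize(c["color"][a:b,e:f,::-1],None,fx=5.5,fy=5.5,interpolation=cv2.INTER_CUBIC))
E
```

```text
t: 21.45
eef_pos: [0.4859, 0.0616, 0.0593]
ee_rot: [-3.138, -0.036, 0.044]
ft_force: [0.0, -0.2, -1.9]
grip_width: 0.0106
t: 21.7
eef_pos: [0.486, 0.0616, 0.0571]
ee_rot: [-3.138, -0.036, 0.044]
ft_force: [0.8, -0.0, -1.4]
grip_width: 0.0106
```

View pics/top10.png

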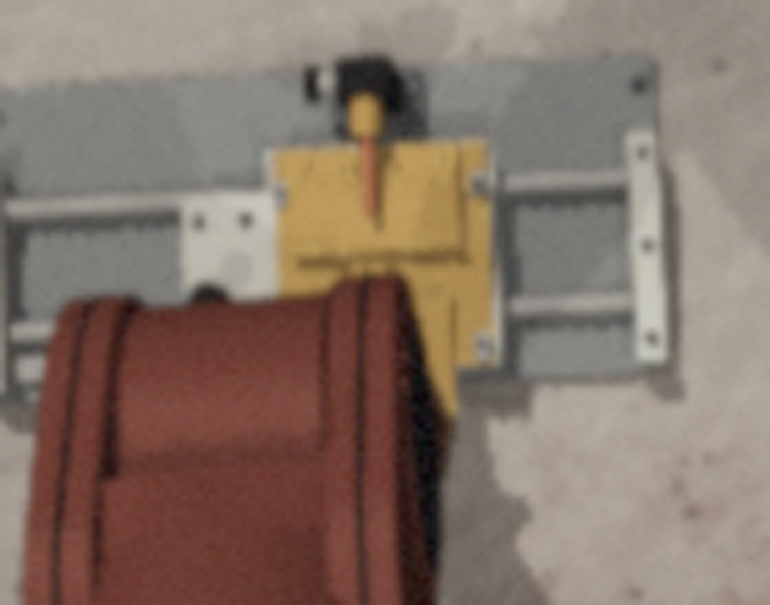

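View pics/side10.png

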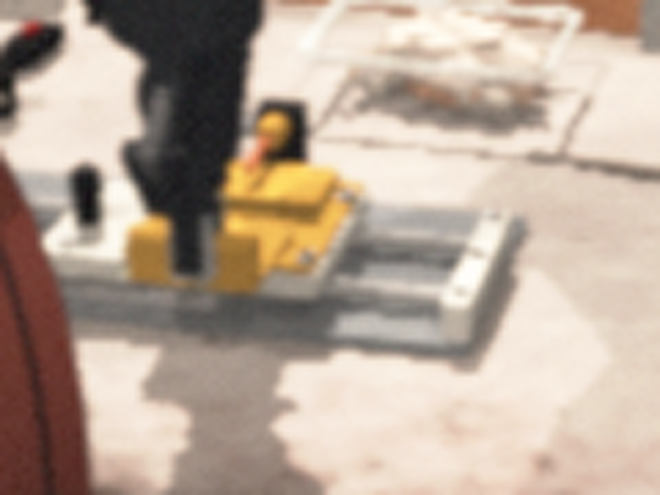

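```bash

python3 -m handwheel '[{"linear":[0.15,-0.01,0.02],"twist":0},{"linear":[0.15,0,0],"twist":0},{"linear":[0.1,0,0],"twist":0},{"linear":[0,0,0],"twist":0}]' 1
```

```text
t: 22.3
eef_pos: [0.5082, 0.0632, 0.0571]
ee_rot: [-3.138, -0.037, 0.044]
ft_force: [-0.4, 0.7, -1.4]
grip_width: 0.0107
```

```bash

python3 -m handwheel '[{"linear":[0.1,0,0.02],"twist":0},{"linear":[0.1,0,0.01],"twist":0},{"linear":[0,0,0],"twist":0}]' 1
python3 - <<'E'
from h import *
for n,(a,b,e,f) in {"top":(160,270,160,300),"side":(180,270,190,310)}.items():
    c=camera(n);cv2.imwrite(f"pics/{n}11.png",cv2.resize(c["color"][a:b,e:f,::-1],None,fx=5.5,fy=5.5,interpolation=cv2.INTER_CUBIC))
E
```

```text
t: 22.68
eef_pos: [0.5174, 0.0635, 0.0565]
ee_rot: [-3.137, -0.033, 0.044]
ft_force: [1.2, 0.5, -0.6]
grip_width: 0.0105
```

View pics/top11.png

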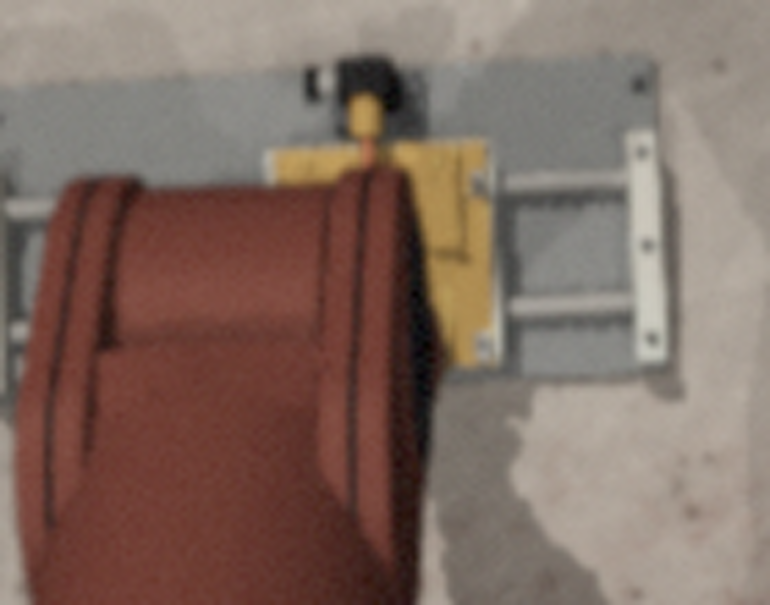

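View pics/side11.png

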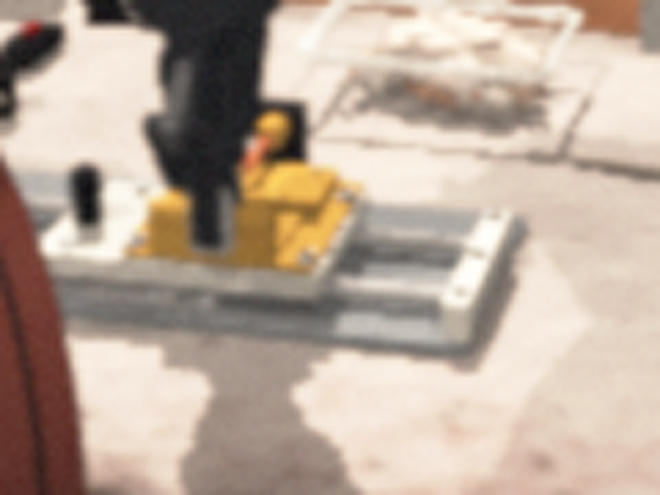

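```bash

python3 -m handwheel '[{"linear":[0.1,0,0],"twist":0},{"linear":[0.1,0,0],"twist":0}]' 1
python3 -m handwheel '[{"linear":[0.05,0,0],"twist":0}]' 1
python3 -m handwheel '[{"linear":[0.04,0,0],"twist":0}]' 1
```

```text
t: 23.02
eef_pos: [0.5273, 0.0639, 0.0566]
ee_rot: [-3.137, -0.033, 0.044]
ft_force: [-0.7, -1.4, -0.8]
grip_width: 0.0107
t: 23.15
eef_pos: [0.5302, 0.064, 0.0565]
ee_rot: [-3.137, -0.033, 0.044]
ft_force: [-0.8, -1.1, -0.1]
grip_width: 0.0104
t: 23.28
eef_pos: [0.5324, 0.064, 0.0566]
ee_rot: [-3.137, -0.033, 0.044]
ft_force: [-1.0, -1.3, 0.7]
grip_width: 0.0107
```

```bash

python3 -m handwheel '[{"linear":[0.03,0,0],"twist":0}]' 1
python3 -m handwheel '[{"linear":[0.03,0,0],"twist":0}]' 1
python3 -m handwheel '[{"linear":[0.03,0,0],"twist":0}]' 1
```

```text
t: 23.4
eef_pos: [0.5341, 0.0641, 0.0566]
ee_rot: [-3.137, -0.033, 0.044]
ft_force: [-0.2, 0.1, 0.4]
grip_width: 0.0104
t: 23.52
eef_pos: [0.5356, 0.0642, 0.0566]
ee_rot: [-3.137, -0.033, 0.044]
ft_force: [-0.3, 0.2, -0.5]
grip_width: 0.0107
t: 23.65
eef_pos: [0.5362, 0.0642, 0.0565]
ee_rot: [-3.137, -0.031, 0.044]
ft_force: [-9.4, -1.1, 8.1]
grip_width: 0.0105
```

```bash

python3 -m handwheel '[{"linear":[-0.005,0,0.03],"twist":0}]' 1
python3 -m handwheel '[{"linear":[0,0,0.04],"twist":0}]' 1
python3 -m handwheel '[{"linear":[0,0,0.05],"twist":0}]' 1
```

```text
t: 23.78
eef_pos: [0.5362, 0.0643, 0.0562]
ee_rot: [-3.136, -0.03, 0.044]
ft_force: [-11.0, -1.7, 31.1]
grip_width: 0.0104
t: 23.9
eef_pos: [0.5363, 0.0643, 0.0562]
ee_rot: [-3.135, -0.03, 0.044]
ft_force: [-16.6, -2.5, 38.2]
grip_width: 0.0105
t: 24.02
eef_pos: [0.5364, 0.0644, 0.0562]
ee_rot: [-3.133, -0.029, 0.044]
ft_force: [-19.5, -2.3, 42.2]
grip_width: 0.0107
```

```bash

python3 -m handwheel '[{"linear":[-0.01,0,0.02],"twist":0},{"linear":[-0.01,0,0.02],"twist":0}]' 1
python3 - <<'E'
from h import *
for n,(a,b,e,f) in {"top":(160,270,160,300),"side":(180,270,190,310)}.items():
    c=camera(n);cv2.imwrite(f"pics/{n}12.png",cv2.resize(c["color"][a:b,e:f,::-1],None,fx=5.5,fy=5.5,interpolation=cv2.INTER_CUBIC))
print(read_state()["ft_force"],read_state()["eef_pos"],read_state()["ee_rot"])
E
```

```text
t: 24.28
eef_pos: [0.5362, 0.0643, 0.0564]
ee_rot: [-3.132, -0.03, 0.044]
ft_force: [-2.8, -0.7, 8.9]
grip_width: 0.0105
[-3.28366437 -0.58601636 11.76261778] [0.5362361  0.06429165 0.05639543] [-3.13169719 -0.03009862  0.04370452]
```

View pics/top12.png

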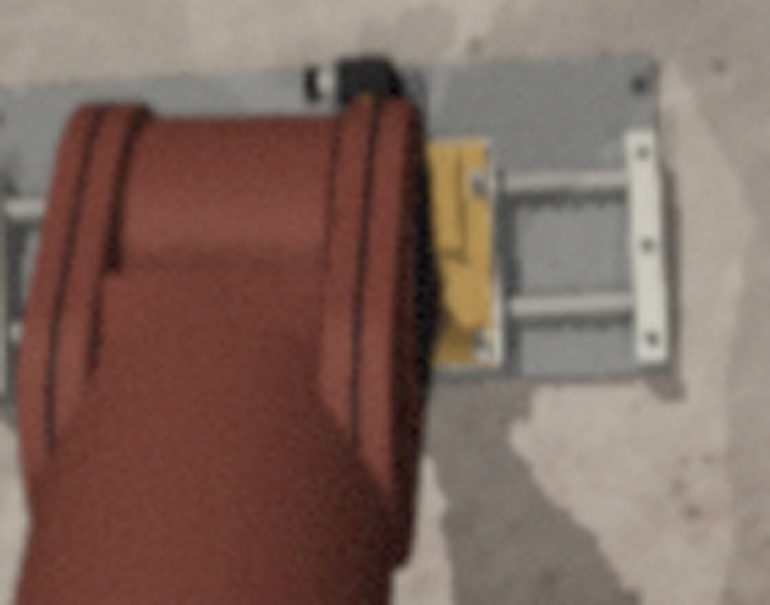

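View pics/side12.png

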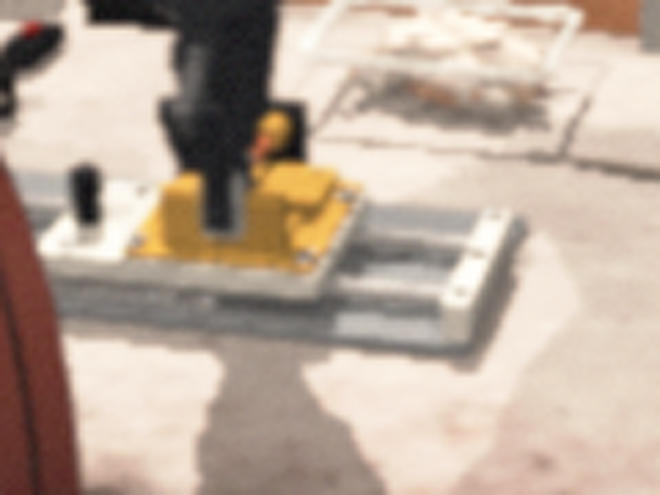

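```bash
python3 - <<'E'
from h import *
import cv2
np.set_printoptions(precision=1,suppress=True)
c=camera("top");I=np.load("pics/top7.npy")
cv2.imwrite("pics/head.png",cv2.resize(I[165:215,205:255,::-1].clip(0,255).astype(np.uint8),None,fx=12,fy=12,interpolation=cv2.INTER_CUBIC))
E
```

```text
(no output)
```

View pics/head.png

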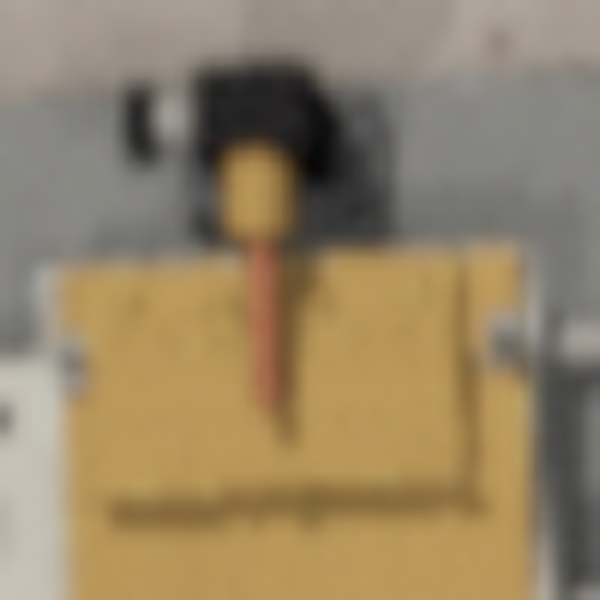

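```bash
cat > redge.py <<'E'
from h import *
c=camera("top");I=c["color"].astype(float);sat=I[:,:,0]-I[:,:,2]
for a,b in((188,198),(198,206),(212,219)):
    v=sat[a:b,235:265].mean(0);k=np.where((v[:-1]>45)&(v[1:]<=45))[0]
    i=k[-1];u=235+i+(v[i]-45)/(v[i]-v[i+1]);print("rows",a,b,"edge u %.2f"%u,end="; ")
s=read_state();print(s["t"],s["ft_force"].round(1),s["eef_pos"].round(4),s["ee_rot"].round(3))
E
python3 redge.py
python3 -m handwheel '[{"linear":[0,-0.03,0.03],"twist":0},{"linear":[0,-0.02,0.03],"twist":0}]' 1
python3 redge.py
```

```text
rows 188 198 edge u 247.29; rows 198 206 edge u 248.75; rows 212 219 edge u 249.07; 24.475 [-4.8 -0.8 11.2] [0.5362 0.0643 0.0564] [-3.132 -0.03   0.044]
t: 24.72
eef_pos: [0.5362, 0.0656, 0.0563]
ee_rot: [-3.131, -0.029, 0.043]
ft_force: [-11.5, -5.5, 25.9]
grip_width: 0.0108
rows 188 198 edge u 247.15; rows 198 206 edge u 247.98; rows 212 219 edge u 248.77; 24.775 [-12.4  -3.6  23. ] [0.5362 0.0656 0.0563] [-3.131 -0.029  0.043]
```

```bash

python3 -m handwheel '[{"linear":[-0.008,0,0.025],"twist":0},{"linear":[-0.005,0,0.025],"twist":0}]' 1
python3 redge.py
python3 -m handwheel '[{"linear":[0,0,0.025],"twist":0},{"linear":[0,0,0.025],"twist":0}]' 1
python3 redge.py
python3 - <<'E'
from h import *
c=camera("side");cv2.imwrite("pics/side13.png",cv2.resize(c["color"][190:240,215:275,::-1],None,fx=12,fy=12,interpolation=cv2.INTER_CUBIC))
E
```

```text
t: 25.02
eef_pos: [0.5362, 0.0654, 0.0563]
ee_rot: [-3.13, -0.029, 0.043]
ft_force: [-8.5, -1.8, 16.5]
grip_width: 0.0105
rows 188 198 edge u 247.20; rows 198 206 edge u 248.11; rows 212 219 edge u 248.84; 25.075 [-7.9 -2.  17.3] [0.5362 0.0654 0.0563] [-3.13  -0.03   0.043]
t: 25.32
eef_pos: [0.5362, 0.0653, 0.0563]
ee_rot: [-3.128, -0.029, 0.043]
ft_force: [-10.0, -1.5, 20.3]
grip_width: 0.0105
rows 188 198 edge u 247.16; rows 198 206 edge u 248.10; rows 212 219 edge u 248.82; 25.375 [-9.8 -1.2 18.8] [0.5362 0.0654 0.0563] [-3.128 -0.029  0.043]
```

View pics/side13.png

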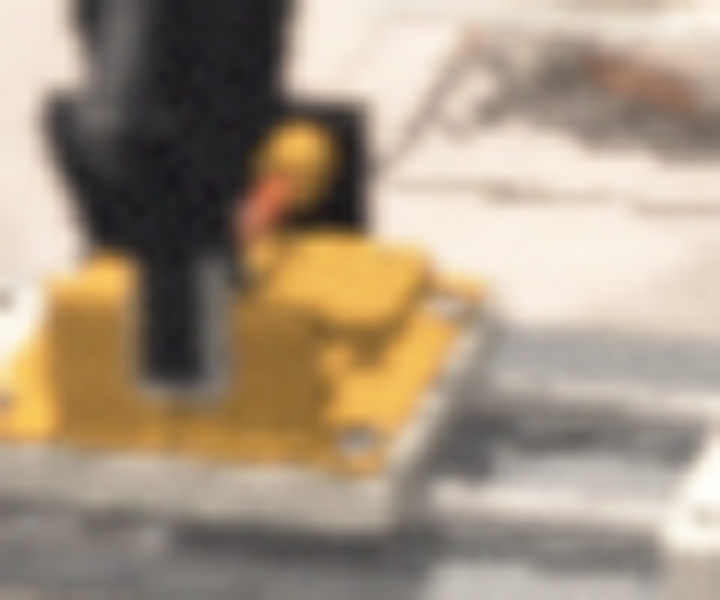

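```bash
python3 - <<'E'
from rig import close_job,read_state
s=read_state();print(s["t"],s["ft_force"],s["grip_width"]);print(close_job())
E
```

```text
25.425 [-10.14532019  -2.09738038  18.93626169] 0.01080341267729805
the job is handed in; nothing more can be done
None
```

I pushed the carrier to the weld station and slid the hinge bar's leaf under the lap to the stop. I handed the job in at t = 25.4 s with the bar still gripped and pressed down. I'm fairly sure the carrier is in tolerance, but I couldn't confirm the click.

**Last readings**
- **Grip and press:** the fingers were 10.8 mm apart on the bar. The wrist showed about 19 N pressing down and about 10 N against the stop.
- **Stop:** contact came at TCP x = 0.536 m; the camera had put it at 0.532–0.535.
- **Square and centred:** tool yaw was 0.043 rad and the slide's measures about 0.042. In the pictures the bar was centred on the lap to about 1 mm.
- **Level:** the tool tilted about 0.02 rad between grasp and hand-in. The limit is 0.04, and the bar was pressed flat.
- **Lap:** I saw no lift in the pictures, but did not measure it.
- **Force peak:** while first pressing down, the wrist force reached 42 N for a moment through the fingers before I eased it. The limits are 120 N at the wrist and 40 N for the arm or gripper body.

**Carrier position**
- **No clear click:** the carrier resisted at both ends of a free span of about 3.3 mm, which I took to be the notch. To check, I pushed it back with about 6 N and then forward again.
- **Camera estimates:** they disagreed by 1–2 mm, and the most careful ones gave about 0.0816 m.
- **Correction:** I then dragged it back about 1 mm with the pressed bar. It should now be at about 0.0805 m, inside the 0.077–0.083 range.

I did not touch the plain bar, tablet, ring clamp or scriber.

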